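# Load the airing bay with its gate held on the stay

### The arm

A 6-joint arm with a two-finger parallel gripper is mounted at the origin on a cart in front of the work surface, level with it; the furniture and walls round the work are solid. World frame = base frame: x ahead of the robot, y to its left, z up, the work surface at z = 0. Lengths are in m, angles in rad, forces in N, time in s.
With the tool pointing down it reaches from about 0.275 to 0.85 m from the base axis. Payload 19 kg.
Tool frame: the origin (TCP) lies on the centre line of the jaws, within the pads' length; the fingertips stand 22 mm ahead of it and the grasp point (between the pads) lies 3 mm ahead of it; z points along the fingers, y is the line along which they close (so a half turn about z gives the same grasp; the last joint's range is limited). The gripper opens to 85 mm and grips with 20 to 120 N. Pads are 22 mm wide; open, the fingers measure 114 mm over their backs; the gripper's body (76 mm by 85 mm) begins 54 mm behind the grasp point. The pads swing forward as they close: fully open they stand 13 mm farther back than shut.
Start: joints at [-1.236, 0.15, 1.437, -0, 1.554, -0.134], TCP at [0.26, -0.513, 0.253] pointing down, gripper open.
Joint ranges: [-2.8, 2.8], [-0.68, 2.1], [0.12, 2.68], [-1.39, 4.53], [0.16, 2.79], [-2.81, 2.81]. Speed limits (rad/s): [1.89, 1.89, 2.22, 3.01, 3.01, 3.01].

### API

Orientations are given as a unit quaternion [w, x, y, z].
In Python, from cell import env gives the robot as it stands.
- The arm moves only by the tool carry_out, never from a script. Its arguments are lists of equal length, an entry for each row: "jaw": the opening, from 0 (shut) to 1 (fully open); "offset": the shift along the tool's x, y, z in units of 25 mm (1.0 is 25 mm), a list of three; "rotation": the turn, a rotation vector about the tool's x, y, z in units of 6 degrees (1.0 is 6 degrees), a list of three. A call has 1 to 5 rows; each row is the pose to reach, as a shift and turn from the pose commanded when the call began, along the tool's axes at that moment; what a row does not reach only later rows make up. A row lasts 1/8 s, in which the tool goes at most 62.5 mm and 10.7 degrees, less where a joint would pass 70% of its speed; a pose out of reach is approached as far as the arm can. A call with a gripper value outside its range is refused whole. The fingers move at their own pace and stop on an object; "newtons" is the grip in N (left out, the last holds). Time passes only in rows, so rows that repeat a pose let the fingers close. It gives the time, the measured TCP pose, the force, the opening and the grip force at its end, in the units of the state.
- env.observe(): the state, without advancing time (a new reading comes with each control period).
- env.grab_frame(name): name is "scene" or "top"; returns a dict with "image" (480x640x3 uint8, red, green, blue), "depth" (480x640 float32, m along the optical axis (not along the pixel's ray), 0 where there is no reading), "camera_matrix" (3x3 intrinsics, pixels), "origin" and "orientation" of the camera in the world. Camera axes: x right, y down, z forward; pixel columns grow to the right and rows downward; lengths in m; the calibration is good to about 2 mm. A picture is of the moment at which its call begins.
- env.close_job(): hands the job in; it is judged then, once.
The state is a dict: "time": time; "qpos": joint angles; "joint_vel": joint speeds; "tau": joint torques, N m; "tcp_pos": TCP position; "orientation": TCP orientation; "wrist_force": force on the tool from outside, world axes, zero at the start; "moment": the same for the moment, N m; "finger_gap": finger opening in m; "grip_force": force on a finger pad.
Only numpy, scipy, OpenCV 4.12 (cv2) and the standard library are available. Lean on these libraries where they do the work, as an engineer would, in place of code of your own. Each camera call takes 0.05 s, during which the arm holds its last target. There are 200 camera calls.

### The job

Swing the airing bay's gate open and hold it wide by dropping the stay bar's hole nearest the bar's pivot over the fixed peg. Then slide every wafer shipper along the bench, without lifting any, through the gateway until it is wholly inside the bay, leaving the timer, the brass chuck, the covered dish and the tape roll where they stand. When all are in, lift the stay off and bring the gate nearly shut, held by the hole nearest the knob over the same peg.

Things in the scene. Friction and masses are not known exactly. Their poses are not given: they have to be found in the camera images.
- bay: dark grey low-walled bay fixed on the bench, open toward the robot. Origin: on the bench under the gate's hinge; its x points into the bay, its y along the open front. Inner space: x from 0 to 155 mm, y from 5 to 190 mm, floor is the bench; walls 36 mm high, 6 mm thick (at y = 2, y = 193 and x = 158 mm). A fixed wing, 10 mm thick and 36 mm high, runs on from the hinge along -y from 20 to 110 mm; its foot is 50 mm wide. Gate, stay and peg are all on it
- peg_top (a point): rounded tip of the fixed upright peg, 9 mm thick, on the wing at bay (0, -90) mm, 60 mm above the bench; it stands up through a seated stay and ends 6 mm above the bar's top
- gate (a joint): gate angle, rad: 0 shut (the panel lies along the bay's +y), grows as it swings out toward the robot, up to 1.95; it has light friction and stays where it is left. The panel is dark grey, 8 mm thick, 188 mm long from the hinge, its top 36 mm above the bench. With the hole nearest the pivot on the peg it stands at 1.74, with the middle hole 1.29, with the hole nearest the knob 0.60
- stay_pivot (a joint): swing of the stay bar about its upright pivot, which sits on the gate's top edge 90 mm from the hinge; rad: 0 when the bar points from the pivot along the gate to the hinge, grows as its knob end turns outward (clockwise from above); turns freely with little friction. With a hole on the peg it is half the gate angle
- stay (a joint): tilt of the stay bar about a level axis in its pivot, rad: 0 when the bar lies level (down), grows as the knob end is raised, up to 0.9; it falls back by its weight and needs no force beyond that (the bar weighs about 0.12 kg). The level axis is 50 mm above the bench
- stay_knob (a point): centre of the ball knob (dark, 22 mm across, on a 10 mm neck) on top of the stay bar's free end, 200 mm from the pivot, 30 mm above the bar's mid-plane (80 mm above the bench when the bar is down). The bar is bare metal, 26 mm wide, 8 mm thick, underside 46 mm above the bench when down
- hole_near (a point): centre of the hole nearest the pivot, at the bar's underside, 116 mm from the pivot. All three holes are square, 13 mm wide, and go through the bar
- hole_mid (a point): the middle hole, 144 mm from the pivot, at the bar's underside (not used)
- hole_far (a point): the hole nearest the knob, 172 mm from the pivot, at the bar's underside
- shipper_0: round flat closed wafer shipper, white: a disc 58 mm across and 11 mm high with a small closing tab, 18 mm wide, that makes it 65 mm long. It weighs about 60 g and slides on the bench. Origin: on its underside, 4 mm from the disc's centre toward the tab (the disc's centre is at +4 mm on its own x, the tab points to its -x and ends at -32 mm). None if absent
- shipper_1: round flat closed wafer shipper, white: a disc 58 mm across and 11 mm high with a small closing tab, 18 mm wide, that makes it 65 mm long. It weighs about 60 g and slides on the bench. Origin: on its underside, 4 mm from the disc's centre toward the tab (the disc's centre is at +4 mm on its own x, the tab points to its -x and ends at -32 mm). None if absent
- shipper_2: round flat closed wafer shipper, white: a disc 58 mm across and 11 mm high with a small closing tab, 18 mm wide, that makes it 65 mm long. It weighs about 60 g and slides on the bench. Origin: on its underside, 4 mm from the disc's centre toward the tab (the disc's centre is at +4 mm on its own x, the tab points to its -x and ends at -32 mm). None if absent
- timer: white process timer 60 x 62 mm, 21 mm high, loose on the bench, in the way of the shippers. Origin: centre of its underside
- spare_chuck: brass disc chuck 52 mm across, 18 mm high, loose on the bench, in the way of the shippers. Origin: centre of its underside
- petri_dish: clear covered dish 60 mm across, 15 mm high, a bystander on the thin drain tray (top 6 mm above the bench) to the robot's right. Origin: centre of its underside
- tape_roll: tape roll lying flat, 69 mm across, 19 mm high, a bystander on the thin drain tray (top 6 mm above the bench) to the robot's right. Origin: centre of its underside

How it is judged:
By the outcome, as a careful person would: the job done as asked, in the order asked, and still so for the second after the job is handed in, with the robot touching nothing.
Of shipper_0, shipper_1, shipper_2 only 2 to 3 are there at a start; the rules pass over those that are not, and their reading is None.
At some moment in a run one of shipper_0, shipper_1, shipper_2 may be knocked a few centimetres aside while the robot is not near it.
Once in a run the grip may slacken for a moment while it holds something.
It also fails if it takes over 210 s, if anything falls off the work surface, if the arm or the gripper's body presses on something with over 40 N, if the wrist force passes 120 N, or if a joint passes its speed limit or range.

## Working session

There is one attempt and no reset: what is moved stays moved. The work goes in short steps, Python scripts to look and compute and a tool call to move; the robot and the scene stay as the last step left them, time stands still between calls to the robot, and variables do not carry over. Pictures are saved under pics/ and viewed, at most 14 in all, crops included, and the job is handed in when it is done.

Besides the shell and the picture viewer there is one more tool, called after "Emit:" by a JSON object that holds its "api" and its "payload". carry_out: Moves the arm, as the interface text tells. Its arguments: {"type":"object","properties":{"jaw":{"type":"array","items":{"type":"number"}},"offset":{"type":"array","items":{"type":"array","items":{"type":"number"}}},"rotation":{"type":"array","items":{"type":"array","items":{"type":"number"}}},"newtons":{"type":"number"}},"required":["jaw","offset","rotation"]}

```bash
ls; mkdir -p pics; cat > h.py <<'E'
import numpy as np, cv2
from scipy.spatial.transform import Rotation as R
from cell import env
def grab(n):
    f=env.grab_frame(n); np.savez('/tmp/%s.npz'%n,**f); return f
def load(n): return dict(np.load('/tmp/%s.npz'%n))
def rot(f):
    q=np.array(f['orientation']); 
    return q if q.shape==(3,3) else R.from_quat(np.r_[q[1:],q[0]]).as_matrix()
def px(f,u,v,z=None):
    K=f['camera_matrix'];r=np.linalg.inv(K)@[u,v,1.];o=np.array(f['origin'])
    if z is None: return o+rot(f)@(r*f['depth'][int(v),int(u)])
    d=rot(f)@r; return o+d*(z-o[2])/d[2]
def proj(f,p):
    c=rot(f).T@(np.array(p)-f['origin']);c=f['camera_matrix']@c;return c[:2]/c[2]
E
python3 - <<'E'
from h import *
for n in('scene','top'):
    f=grab(n);cv2.imwrite(f'pics/{n}0.png',f['image'][:,:,::-1]);print(n,f['origin'],f['orientation'],f['camera_matrix'])
print(env.observe())
E
```

```text
pics
scene [ 1.02415111 -0.32047882  1.04701401] [-0.24134445  0.81074033  0.51333408 -0.14471038] [[489.42704427   0.         311.49407947]
 [  0.         489.42704427 230.89490966]
 [  0.           0.           1.        ]]
top [ 0.33802085 -0.04690029  1.29672945] [-0.04009775  0.70999687 -0.70128976  0.04989285] [[522.02012625   0.         322.34625233]
 [  0.         522.02012625 244.52085296]
 [  0.           0.           1.        ]]
{'time': 0.1, 'qpos': array([-1.23600750e+00,  1.50928416e-01,  1.43791602e+00,  2.83288802e-05,
        1.55380216e+00, -1.34001055e-01]), 'joint_vel': array([-1.29818355e-03, -1.31348535e-03, -2.22934245e-03,  1.06053107e-04,
       -1.98979416e-04, -1.25239008e-05]), 'tau': array([ 7.07166808e-03, -7.14375401e+01, -5.71799111e+01, -1.62686233e-04,
        7.10682056e-03,  3.89231968e-05]), 'tcp_pos': array([ 0.25971794, -0.51279775,  0.2527655 ]), 'orientation': array([-5.25737165e-04,  9.72654969e-01,  2.32254242e-01, -3.87249031e-05]), 'wrist_force': array([ 0.43436013, -1.22631667,  0.11009989]), 'moment': array([ 0.01151482, -0.02260936, -0.01417051]), 'grip_force': 0.0, 'finger_gap': 0.08513384269296889}
```

View pics/top0.png

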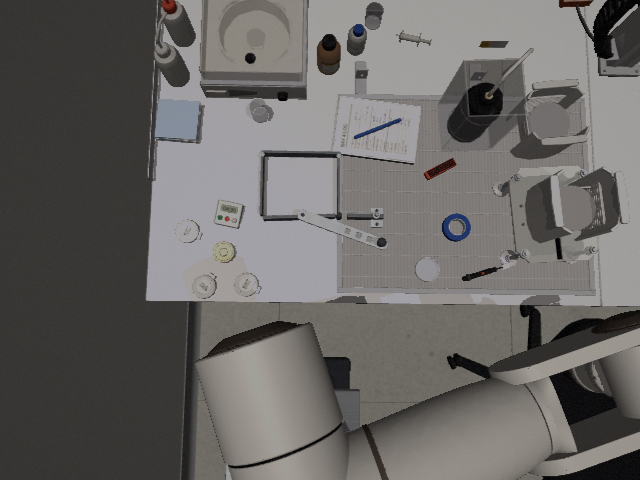

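View pics/scene0.png

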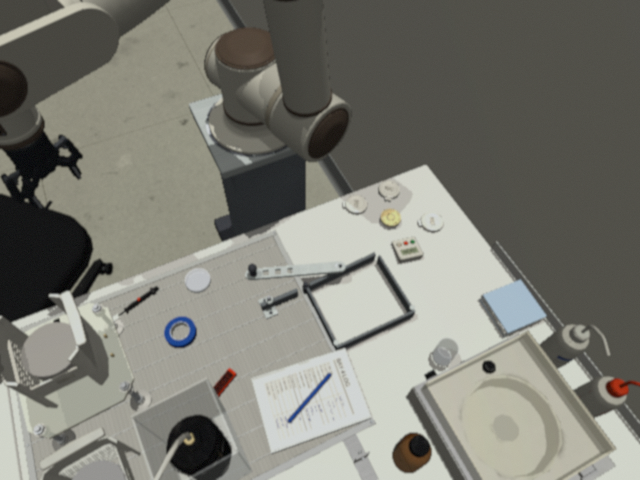

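```bash
python3 - <<'E'
from h import *
f=load('top')
im=f['image'][140:305,160:400,::-1]
cv2.imwrite('pics/c1.png',cv2.resize(im,None,fx=3.33,fy=3.33,interpolation=cv2.INTER_CUBIC))
for n,u,v,z in [('sh',187,231,.011),('sh',204,286,.011),('sh',247,284,.011),('tim',229,213,.021),('chuck',224,252,.018),('knob',382,243,.091),('pivot',302,215,.054),('bayTL',262,153,.036),('bayTR',340,153,.036),('bayBL',262,216,.036),('hinge',339,216,.036),('dish',428,269,.02),('tape',457,227,.02)]:
    print(n,px(f,u,v,z).round(3),px(f,u,v).round(3))
E
```

```text
sh [0.532 0.273 0.011] [0.532 0.273 0.01 ]
sh [0.396 0.225 0.011] [0.397 0.225 0.01 ]
sh [0.403 0.12  0.011] [0.403 0.12  0.013]
tim [0.577 0.168 0.021] [0.579 0.17  0.013]
chuck [0.48  0.178 0.018] [0.48  0.177 0.02 ]
knob [ 0.498 -0.202  0.091] [ 0.498 -0.202  0.088]
pivot [ 0.569 -0.013  0.054] [ 0.568 -0.013  0.056]
bayTL [0.727 0.089 0.036] [0.726 0.089 0.04 ]
bayTR [ 0.73  -0.105  0.036] [ 0.737 -0.106  0.015]
bayBL [0.568 0.085 0.036] [0.574 0.089 0.001]
hinge [ 0.571 -0.104  0.036] [ 0.569 -0.103  0.046]
dish [ 0.444 -0.324  0.02 ] [ 0.444 -0.324  0.022]
tape [ 0.55  -0.398  0.02 ] [ 0.553 -0.403  0.001]
```

View pics/c1.png

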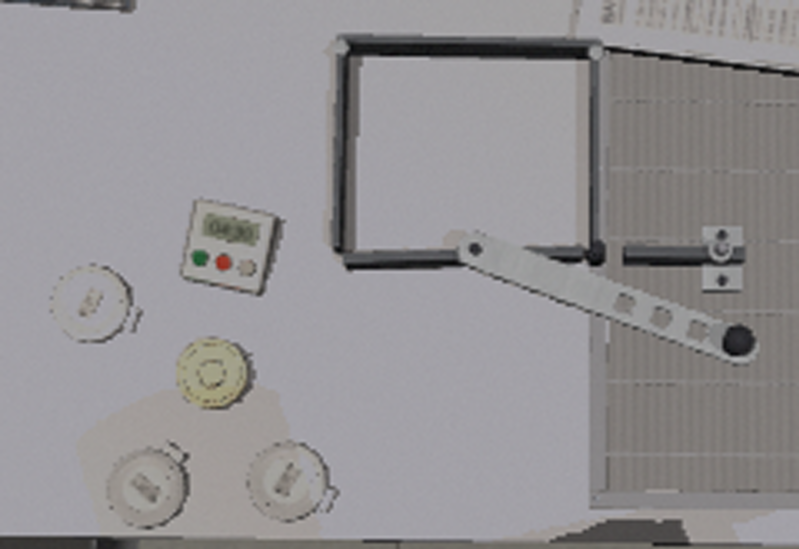

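```bash
cat >> h.py <<'E'
def pose():
    s=env.observe();q=s['orientation'];M=R.from_quat(np.r_[q[1:],q[0]]).as_matrix()
    return np.r_[s['tcp_pos'],np.degrees(np.arctan2(M[1,1],M[0,1]))]
def plan(wps,p=None,mm=45,deg=9):
    """wps: (x,y,z,tool-y heading deg,jaw,min rows). Prints carry_out calls (tool vertical)."""
    p=pose() if p is None else np.array(p,float); print('from',p.round(4)); rows=[];a=p.copy()
    for w in wps:
        t=np.array(w[:4],float); n=int(max(np.ceil(np.linalg.norm(t[:3]-a[:3])*1e3/mm-.01),np.ceil(abs(t[3]-a[3])/deg-.01),w[5]if len(w)>5 else 1))
        for i in range(1,n+1): rows.append((a+(t-a)*i/n,w[4]))
        a=t
    for k in range(0,len(rows),5):
        c=rows[k:k+5];h=np.radians(p[3]);y=np.array([np.cos(h),np.sin(h),0]);x=np.array([-y[1],y[0],0])
        T=np.array([x,y,[0,0,-1]])
        O=[[round(float(v),2) for v in T@(r[0][:3]-p[:3])/.025] for r in c]; G=[[0,0,round(float(-(r[0][3]-p[3])/6),2)] for r in c]
        print('jaw',[r[1] for r in c],'off',O,'rot',G)
        p=np.r_[p[:3]+T.T@(np.array(O[-1])*.025),p[3]-6*G[-1][2]]
E
python3 - <<'E'
from h import *
f=load('top')
for n,u,v,z in [('hinge',595,251,.042),('BR',596,52,.038),('BL',341,46,.038),('FL',340,250,.038),('peg',722,248,.06),('pivot',475,248,.056),('knob',738,340,.09),('hn',624,303,.054),('hf',699,330,.054)]:
    print(n,px(f,160+u/3.33,140+v/3.33,z).round(4),px(f,160+u/3.33,140+v/3.33).round(3))
E
```

```text
hinge [ 0.5711 -0.1025  0.042 ] [ 0.57  -0.102  0.046]
BR [ 0.7227 -0.1023  0.038 ] [ 0.723 -0.102  0.035]
BL [0.7243 0.0879 0.038 ] [0.724 0.088 0.04 ]
FL [0.5699 0.0847 0.038 ] [0.575 0.087 0.011]
peg [ 0.5712 -0.1936  0.06  ] [ 0.571 -0.194  0.06 ]
pivot [ 0.5695 -0.0148  0.056 ] [ 0.57  -0.015  0.055]
knob [ 0.5002 -0.2012  0.09  ] [ 0.5   -0.201  0.089]
hn [ 0.5309 -0.1232  0.054 ] [ 0.539 -0.126  0.002]
hf [ 0.5119 -0.1776  0.054 ] [ 0.518 -0.182  0.009]
```

```bash
cat >> h.py <<'E'
H=np.array([.571,-.103])
def knob(th,ph,ta):
    d=np.array([np.sin(th-ph),-np.cos(th-ph)]);r=.2*np.cos(ta)-.03*np.sin(ta)
    k=H+.09*np.array([-np.sin(th),np.cos(th)])+r*d
    return np.r_[k,.05+.2*np.sin(ta)+.03*np.cos(ta),np.degrees(np.arctan2(d[1],d[0]))+90]
def kw(th,ph,ta,jaw=.0,n=1,dz=.004):
    k=knob(th,ph,ta);k[2]+=dz;return (*k,jaw,n)
E
python3 - <<'E'
from h import *
print(knob(.015,.365,0))
plan([(.5,-.202,.17,-20,.55),(.5,-.202,.084,-20,.55,3),(.5,-.202,.084,-20,.55,2)])
E
```

```text
[  0.50107049  -0.20088467   0.08       -20.05352283]
from [  0.2597  -0.5128   0.2528 -63.1403]
jaw [0.55, 0.55, 0.55, 0.55, 0.55] off [[1.58, -0.75, 0.37], [3.15, -1.5, 0.74], [4.73, -2.25, 1.1], [6.31, -3.0, 1.47], [7.88, -3.75, 1.84]] rot [[0, 0, -0.8], [0, 0, -1.6], [0, 0, -2.4], [0, 0, -3.2], [0, 0, -3.99]]
jaw [0.55, 0.55, 0.55, 0.55, 0.55] off [[1.75, -0.04, 0.37], [3.49, -0.09, 0.73], [5.24, -0.13, 1.1], [6.98, -0.18, 1.47], [6.98, -0.18, 2.62]] rot [[0, 0, -0.8], [0, 0, -1.6], [0, 0, -2.4], [0, 0, -3.2], [0, 0, -3.2]]
jaw [0.55, 0.55, 0.55, 0.55] off [[0.0, 0.0, 1.14], [0.0, 0.0, 2.29], [0.0, 0.0, 2.29], [0.0, 0.0, 2.29]] rot [[0, 0, -0.0], [0, 0, -0.0], [0, 0, -0.0], [0, 0, -0.0]]
```

Emit:
{"api": "carry_out", "payload": {"jaw": [0.55, 0.55, 0.55, 0.55, 0.55], "offset": [[1.58, -0.75, 0.37], [3.15, -1.5, 0.74], [4.73, -2.25, 1.1], [6.31, -3.0, 1.47], [7.88, -3.75, 1.84]], "rotation": [[0, 0, -0.8], [0, 0, -1.6], [0, 0, -2.4], [0, 0, -3.2], [0, 0, -4.0]]}}

```text
time: 0.72
tcp_pos: [0.3938, -0.339, 0.2068]
orientation: [-0.0, 0.903, 0.431, 0.0]
wrist_force: [0.4, 0.6, 0.0]
finger_gap: 0.0471
grip_force: 0.0
```

Emit:
{"api": "carry_out", "payload": {"jaw": [0.55, 0.55, 0.55, 0.55, 0.55], "offset": [[1.75, -0.04, 0.37], [3.49, -0.09, 0.73], [5.24, -0.13, 1.1], [6.98, -0.18, 1.47], [6.98, -0.18, 1.47]], "rotation": [[0, 0, -0.8], [0, 0, -1.6], [0, 0, -2.4], [0, 0, -3.2], [0, 0, -3.2]]}}

```text
time: 1.35
tcp_pos: [0.5006, -0.1998, 0.1695]
orientation: [-0.001, 0.818, 0.576, -0.0]
wrist_force: [-0.2, -0.3, -0.1]
finger_gap: 0.047
grip_force: 0.0
```

```bash
python3 - <<'E'
from h import *
plan([(.5,-.202,.084,-20,.55,4),(.5,-.202,.084,-20,.55,1)])
E
```

```text
from [  0.5006  -0.1998   0.1695 -19.6972]
jaw [0.55, 0.55, 0.55, 0.55, 0.55] off [[-0.02, 0.0, 0.85], [-0.05, 0.0, 1.71], [-0.07, 0.0, 2.56], [-0.09, 0.01, 3.42], [-0.09, 0.01, 3.42]] rot [[0, 0, 0.01], [0, 0, 0.03], [0, 0, 0.04], [0, 0, 0.05], [0, 0, 0.05]]
```

Emit:
{"api": "carry_out", "payload": {"jaw": [0.55, 0.55, 0.55, 0.55, 0.55], "offset": [[-0.02, 0.0, 0.85], [-0.05, 0.0, 1.71], [-0.07, 0.0, 2.56], [-0.09, 0.01, 3.42], [-0.09, 0.01, 3.42]], "rotation": [[0, 0, 0.01], [0, 0, 0.03], [0, 0, 0.04], [0, 0, 0.05], [0, 0, 0.05]]}}

```text
time: 1.98
tcp_pos: [0.4983, -0.2044, 0.0838]
orientation: [-0.001, 0.821, 0.571, -0.001]
wrist_force: [-0.2, 0.7, -0.0]
finger_gap: 0.0467
grip_force: 0.0
```

Emit:
{"api": "carry_out", "payload": {"jaw": [0.1, 0.1, 0.1, 0.1, 0.1], "offset": [[0, 0, 0], [0, 0, 0], [0, 0, 0], [0, 0, 0], [0, 0, 0]], "rotation": [[0, 0, 0], [0, 0, 0], [0, 0, 0], [0, 0, 0], [0, 0, 0]], "newtons": 50}}

```text
time: 2.6
tcp_pos: [0.4993, -0.2044, 0.0852]
orientation: [0.0, 0.82, 0.572, 0.0]
wrist_force: [-0.9, -2.7, 0.6]
finger_gap: 0.0192
grip_force: 48.8
```

```bash
python3 - <<'E'
from h import *
p=pose();print(p)
# lift then along to theta target, tau .28
w=[kw(.015,.365,t,.1) for t in(.1,.2,.28)]
n=22
w+=[kw(.015+(1.74-.015)*s,.365+(.87-.365)*s,.28,.1) for s in np.linspace(0,1,n+1)[1:]]
w.append(w[-1])
for a in w[::5]: print(np.round(a,3))
plan(w)
E
```

```text
[  0.49933962  -0.20442622   0.08522046 -20.24341758]
[  0.502  -0.197   0.104 -20.054   0.1     1.   ]
[  0.515  -0.197   0.138 -10.522   0.1     1.   ]
[ 0.534 -0.214  0.138  5.365  0.1    1.   ]
[ 0.56  -0.228  0.138 21.252  0.1    1.   ]
[ 0.593 -0.237  0.138 37.138  0.1    1.   ]
[ 0.623 -0.237  0.138 49.847  0.1    1.   ]
from [  0.4993  -0.2044   0.0852 -20.2434]
jaw [0.1, 0.1, 0.1, 0.1, 0.1] off [[0.32, 0.02, -0.74], [0.55, 0.01, -1.52], [0.8, 0.01, -2.12], [0.7, 0.16, -2.12], [0.6, 0.32, -2.12]] rot [[0, 0, -0.03], [0, 0, -0.03], [0, 0, -0.03], [0, 0, -0.56], [0, 0, -1.09]]
jaw [0.1, 0.1, 0.1, 0.1, 0.1] off [[-0.11, 0.15, 0.0], [-0.22, 0.32, 0.0], [-0.32, 0.49, 0.0], [-0.42, 0.67, 0.0], [-0.51, 0.86, 0.0]] rot [[0, 0, -0.53], [0, 0, -1.06], [0, 0, -1.59], [0, 0, -2.12], [0, 0, -2.65]]
jaw [0.1, 0.1, 0.1, 0.1, 0.1] off [[-0.14, 0.17, 0.0], [-0.28, 0.35, 0.0], [-0.41, 0.54, 0.0], [-0.53, 0.75, 0.0], [-0.65, 0.96, 0.0]] rot [[0, 0, -0.53], [0, 0, -1.06], [0, 0, -1.59], [0, 0, -2.12], [0, 0, -2.65]]
jaw [0.1, 0.1, 0.1, 0.1, 0.1] off [[-0.17, 0.19, 0.0], [-0.33, 0.39, 0.0], [-0.48, 0.61, 0.0], [-0.63, 0.83, 0.0], [-0.76, 1.08, 0.0]] rot [[0, 0, -0.53], [0, 0, -1.06], [0, 0, -1.58], [0, 0, -2.11], [0, 0, -2.64]]
jaw [0.1, 0.1, 0.1, 0.1, 0.1] off [[-0.19, 0.21, 0.0], [-0.37, 0.43, 0.0], [-0.55, 0.67, 0.0], [-0.71, 0.93, 0.0], [-0.86, 1.19, 0.0]] rot [[0, 0, -0.53], [0, 0, -1.06], [0, 0, -1.59], [0, 0, -2.12], [0, 0, -2.65]]
jaw [0.1] off [[-0.0, 0.0, 0.0]] rot [[0, 0, -0.0]]
```

Emit:
{"api": "carry_out", "payload": {"jaw": [0.1, 0.1, 0.1, 0.1, 0.1], "offset": [[0.25, 0.02, -0.74], [0.5, 0.01, -1.52], [0.75, 0.01, -2.12], [0.7, 0.16, -2.12], [0.6, 0.32, -2.12]], "rotation": [[0, 0, 0], [0, 0, 0], [0, 0, 0], [0, 0, -0.56], [0, 0, -1.09]]}}

```text
time: 3.22
tcp_pos: [0.5121, -0.1922, 0.138]
orientation: [-0.001, 0.786, 0.619, 0.0]
wrist_force: [0.2, 3.1, -2.9]
finger_gap: 0.0194
grip_force: 38.4
```

```bash
python3 - <<'E'
from h import *
s=env.observe();print(pose(),s['wrist_force'],s['finger_gap'],s['grip_force'])
for n in('scene','top'):
  f=grab(n)
c=load('scene')['image'][200:380,200:440,::-1];d=load('top')['image'][130:310,200:440,::-1]
cv2.imwrite('pics/g1.png',cv2.resize(np.vstack([c,d]),None,fx=1.66,fy=1.66))
E
```

```text
[  0.51209313  -0.19218851   0.13795798 -13.55569138] [ 0.22888651  3.06968892 -2.92560567] 0.019384359210898594 38.376211524009705
```

View pics/g1.png

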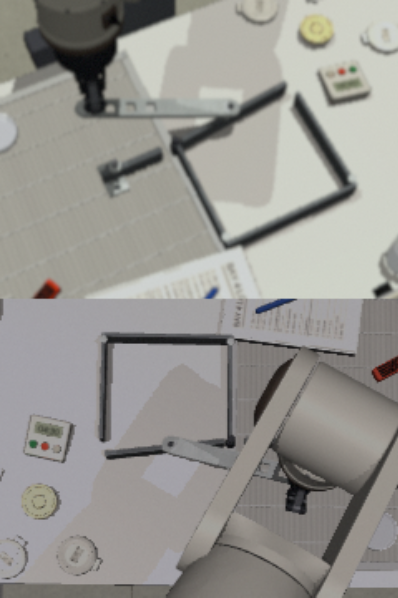

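Emit:
{"api": "carry_out", "payload": {"jaw": [0.1, 0.1, 0.1, 0.1, 0.1], "offset": [[-0.11, 0.15, 0.0], [-0.22, 0.32, 0.0], [-0.32, 0.49, 0.0], [-0.42, 0.67, 0.0], [-0.51, 0.86, 0.0]], "rotation": [[0, 0, -0.53], [0, 0, -1.06], [0, 0, -1.59], [0, 0, -2.12], [0, 0, -2.65]]}}

```text
time: 3.95
tcp_pos: [0.5297, -0.2099, 0.1377]
orientation: [-0.001, 0.693, 0.721, 0.0]
wrist_force: [-0.1, 1.9, -3.3]
finger_gap: 0.0189
grip_force: 48.9
```

Emit:
{"api": "carry_out", "payload": {"jaw": [0.1, 0.1, 0.1, 0.1, 0.1], "offset": [[-0.14, 0.17, 0.0], [-0.28, 0.35, 0.0], [-0.41, 0.54, 0.0], [-0.53, 0.75, 0.0], [-0.65, 0.96, 0.0]], "rotation": [[0, 0, -0.53], [0, 0, -1.06], [0, 0, -1.59], [0, 0, -2.12], [0, 0, -2.65]]}}

```text
time: 4.58
tcp_pos: [0.5543, -0.2252, 0.1376]
orientation: [-0.001, 0.587, 0.81, 0.0]
wrist_force: [-1.3, 2.1, -2.0]
finger_gap: 0.0191
grip_force: 48.9
```

```bash
python3 - <<'E'
from h import *
p=pose();print(p)
s0=12/22
w=[kw(.015+(1.74-.015)*s,.365+(.87-.365)*s,.28,.1) for s in np.linspace(s0,1,12)[0:]]
w.append(w[-1])
plan(w)
E
```

```text
[ 0.55425956 -0.2251869   0.13755953 18.13596368]
from [ 0.5543 -0.2252  0.1376 18.136 ]
jaw [0.1, 0.1, 0.1, 0.1, 0.1] off [[-0.03, 0.0, -0.02], [-0.18, 0.17, -0.02], [-0.33, 0.35, -0.02], [-0.47, 0.55, -0.02], [-0.61, 0.75, -0.02]] rot [[0, 0, 0.01], [0, 0, -0.47], [0, 0, -0.95], [0, 0, -1.43], [0, 0, -1.92]]
jaw [0.1, 0.1, 0.1, 0.1, 0.1] off [[-0.16, 0.19, -0.0], [-0.32, 0.38, -0.0], [-0.48, 0.59, -0.0], [-0.63, 0.81, -0.0], [-0.76, 1.04, -0.0]] rot [[0, 0, -0.48], [0, 0, -0.96], [0, 0, -1.44], [0, 0, -1.92], [0, 0, -2.4]]
jaw [0.1, 0.1, 0.1] off [[-0.19, 0.21, -0.0], [-0.37, 0.42, -0.0], [-0.37, 0.42, -0.0]] rot [[0, 0, -0.48], [0, 0, -0.97], [0, 0, -0.97]]
```

Emit:
{"api": "carry_out", "payload": {"jaw": [0.1, 0.1, 0.1, 0.1, 0.1], "offset": [[-0.03, 0.0, 0], [-0.18, 0.17, 0], [-0.33, 0.35, 0], [-0.47, 0.55, 0], [-0.61, 0.75, 0]], "rotation": [[0, 0, 0.01], [0, 0, -0.47], [0, 0, -0.95], [0, 0, -1.43], [0, 0, -1.92]]}}

```text
time: 5.2
tcp_pos: [0.5766, -0.2341, 0.1377]
orientation: [-0.001, 0.503, 0.864, 0.0]
wrist_force: [-2.9, 2.2, -3.0]
finger_gap: 0.0191
grip_force: 49.0
```

Emit:
{"api": "carry_out", "payload": {"jaw": [0.1, 0.1, 0.1, 0.1, 0.1], "offset": [[-0.16, 0.19, 0], [-0.32, 0.38, 0], [-0.48, 0.59, 0], [-0.63, 0.81, 0], [-0.76, 1.04, 0]], "rotation": [[0, 0, -0.48], [0, 0, -0.96], [0, 0, -1.44], [0, 0, -1.92], [0, 0, -2.4]]}}

```text
time: 5.82
tcp_pos: [0.6086, -0.2378, 0.1377]
orientation: [-0.001, 0.391, 0.92, 0.0]
wrist_force: [-3.5, 0.5, -3.2]
finger_gap: 0.019
grip_force: 49.0
```

Emit:
{"api": "carry_out", "payload": {"jaw": [0.1, 0.1, 0.1, 0.1], "offset": [[-0.19, 0.21, 0], [-0.37, 0.42, 0], [-0.37, 0.42, 0], [-0.37, 0.42, 0]], "rotation": [[0, 0, -0.48], [0, 0, -0.97], [0, 0, -0.97], [0, 0, -0.97]]}}

```text
time: 6.32
tcp_pos: [0.6227, -0.2375, 0.138]
orientation: [-0.0, 0.344, 0.939, -0.0]
wrist_force: [-2.9, -0.8, -2.6]
finger_gap: 0.0191
grip_force: 49.0
```

```bash
python3 - <<'E'
from h import *
s=env.observe();print(pose(),knob(1.74,.87,.28),s['wrist_force'],s['finger_gap'],s['grip_force'])
for n in('scene','top'):
  f=grab(n)
c=load('scene')['image'][200:350,200:400,::-1];d=load('top')['image'][180:330,250:450,::-1]
cv2.imwrite('pics/g2.png',cv2.resize(np.vstack([c,d]),None,fx=2,fy=2))
E
```

```text
[ 0.62265252 -0.23747375  0.13798825 49.72079007] [ 0.62286097 -0.23675254  0.13410279 49.84732818] [-2.93253092 -0.78653691 -2.55438066] 0.019090880913751745 48.99835467338562
```

View pics/g2.png

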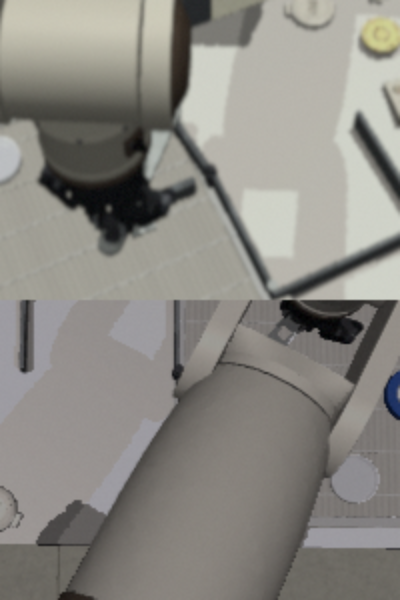

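```bash
python3 - <<'E'
from h import *
w=[kw(1.74,.87,t,.1) for t in(.22,.17,.13,.1,.08,.06,.04,.02,0.005,.005)]
plan(w)
E
```

```text
from [ 0.6226 -0.2375  0.138  49.755 ]
jaw [0.1, 0.1, 0.1, 0.1, 0.1] off [[-0.18, 0.03, 0.45], [-0.31, 0.03, 0.83], [-0.41, 0.03, 1.13], [-0.47, 0.03, 1.37], [-0.51, 0.03, 1.53]] rot [[0, 0, -0.02], [0, 0, -0.02], [0, 0, -0.02], [0, 0, -0.02], [0, 0, -0.02]]
jaw [0.1, 0.1, 0.1, 0.1, 0.1] off [[-0.04, -0.0, 0.15], [-0.07, -0.0, 0.31], [-0.1, -0.0, 0.47], [-0.12, -0.0, 0.59], [-0.12, -0.0, 0.59]] rot [[0, 0, 0.0], [0, 0, 0.0], [0, 0, 0.0], [0, 0, 0.0], [0, 0, 0.0]]
```

Emit:
{"api": "carry_out", "payload": {"jaw": [0.1, 0.1, 0.1, 0.1, 0.1], "offset": [[-0.18, 0.03, 0.45], [-0.31, 0.03, 0.83], [-0.41, 0.03, 1.13], [-0.47, 0.03, 1.37], [-0.51, 0.03, 1.53]], "rotation": [[0, 0, 0], [0, 0, 0], [0, 0, 0], [0, 0, 0], [0, 0, 0]]}}

```text
time: 7.05
tcp_pos: [0.6335, -0.2454, 0.0996]
orientation: [0.0, 0.343, 0.939, -0.0]
wrist_force: [-1.6, -2.9, 2.7]
finger_gap: 0.0191
grip_force: 49.3
```

Emit:
{"api": "carry_out", "payload": {"jaw": [0.1, 0.1, 0.1, 0.1, 0.1], "offset": [[-0.04, 0, 0.15], [-0.07, 0, 0.31], [-0.1, 0, 0.47], [-0.12, 0, 0.59], [-0.12, 0, 0.59]], "rotation": [[0, 0, 0], [0, 0, 0], [0, 0, 0], [0, 0, 0], [0, 0, 0]]}}

```text
time: 7.68
tcp_pos: [0.6364, -0.2478, 0.0857]
orientation: [0.002, 0.343, 0.939, -0.0]
wrist_force: [5.7, -6.9, 0.3]
finger_gap: 0.019
grip_force: 49.4
```

```bash
python3 - <<'E'
from h import *
s=env.observe();print(pose(),knob(1.74,.87,.0),s['wrist_force'],s['finger_gap'],s['grip_force'])
E
```

```text
[ 0.63642478 -0.24784716  0.08571963 49.83011013] [ 0.63515106 -0.24712108  0.08       49.84732818] [ 5.7347261  -6.8757958   0.32829287] 0.019008091704360224 49.44205641746521
```

```bash
python3 - <<'E'
from h import *
p=pose()
plan([(*p[:4],.5,3),(*p[:2],.17,p[3],.5,2),(.4,-.42,.25,p[3]-50,.8),(.4,-.42,.25,p[3]-50,.8)])
E
```

```text
from [ 0.6364 -0.2478  0.0857 49.8301]
jaw [0.5, 0.5, 0.5, 0.5, 0.5] off [[0.0, 0.0, 0.0], [0.0, 0.0, 0.0], [0.0, 0.0, 0.0], [0.0, 0.0, -1.69], [0.0, 0.0, -3.37]] rot [[0, 0, -0.0], [0, 0, -0.0], [0, 0, -0.0], [0, 0, -0.0], [0, 0, -0.0]]
jaw [0.8, 0.8, 0.8, 0.8, 0.8] off [[0.4, -1.62, -0.46], [0.8, -3.25, -0.92], [1.19, -4.87, -1.37], [1.59, -6.49, -1.83], [1.99, -8.12, -2.29]] rot [[0, 0, 1.19], [0, 0, 2.38], [0, 0, 3.57], [0, 0, 4.76], [0, 0, 5.95]]
jaw [0.8, 0.8, 0.8] off [[-0.62, -1.55, -0.45], [-1.25, -3.1, -0.91], [-1.25, -3.1, -0.91]] rot [[0, 0, 1.19], [0, 0, 2.38], [0, 0, 2.38]]
```

Emit:
{"api": "carry_out", "payload": {"jaw": [0.5, 0.5, 0.5, 0.5, 0.5], "offset": [[0, 0, 0], [0, 0, 0], [0, 0, 0], [0, 0, -1.69], [0, 0, -3.37]], "rotation": [[0, 0, 0], [0, 0, 0], [0, 0, 0], [0, 0, 0], [0, 0, 0]]}}

```text
time: 8.3
tcp_pos: [0.6353, -0.2469, 0.17]
orientation: [-0.001, 0.343, 0.939, 0.0]
wrist_force: [0.5, 0.2, 0.7]
finger_gap: 0.0425
grip_force: 0.0
```

Emit:
{"api": "carry_out", "payload": {"jaw": [0.8, 0.8, 0.8, 0.8, 0.8], "offset": [[0.4, -1.62, -0.46], [0.8, -3.25, -0.92], [1.19, -4.87, -1.37], [1.59, -6.49, -1.83], [1.99, -8.12, -2.29]], "rotation": [[0, 0, 1.19], [0, 0, 2.38], [0, 0, 3.57], [0, 0, 4.76], [0, 0, 5.95]]}}

```text
time: 8.93
tcp_pos: [0.4654, -0.3707, 0.2269]
orientation: [0.0, 0.616, 0.788, 0.0]
wrist_force: [0.9, -0.5, 0.3]
finger_gap: 0.0684
grip_force: 0.0
```

Emit:
{"api": "carry_out", "payload": {"jaw": [0.8, 0.8, 0.8], "offset": [[-0.62, -1.55, -0.45], [-1.25, -3.1, -0.91], [-1.25, -3.1, -0.91]], "rotation": [[0, 0, 1.19], [0, 0, 2.38], [0, 0, 2.38]]}}

```text
time: 9.3
tcp_pos: [0.3973, -0.4209, 0.2503]
orientation: [0.001, 0.71, 0.705, -0.0]
wrist_force: [0.0, 0.3, 0.5]
finger_gap: 0.068
grip_force: 0.0
```

```bash
python3 - <<'E'
from h import *
f=grab('top');print(pose())
im=f['image'][140:305,160:400,::-1]
cv2.imwrite('pics/c2.png',cv2.resize(im,None,fx=3.33,fy=3.33,interpolation=cv2.INTER_CUBIC))
E
```

```text
[ 0.39839913 -0.41996984  0.24964909 -0.22051446]
```

View pics/c2.png

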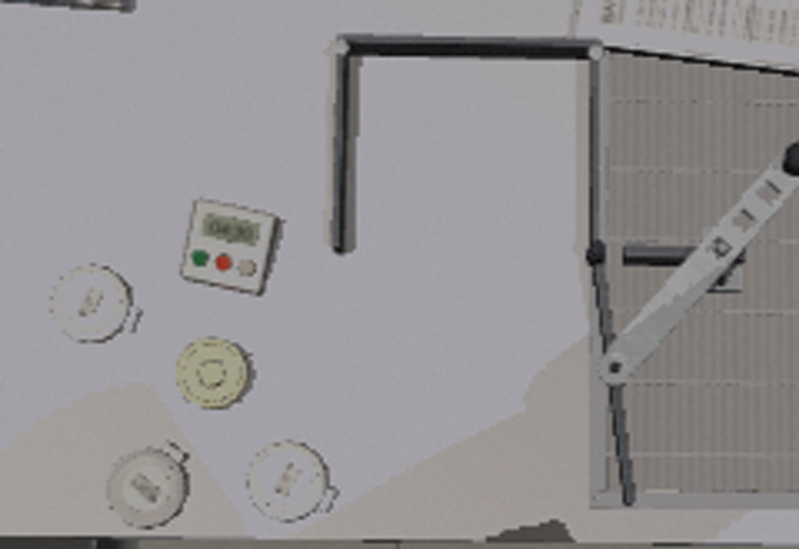

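```bash
python3 - <<'E'
from h import *
f=load('top');g=lambda u,v,z:px(f,160+u/3.33,140+v/3.33,z)
for n,c,t in [('A',(92,303),(135,318)),('B',(147,487),(178,449)),('C',(288,482),(333,497))]:
    a,b=g(*c,.011),g(*t,.008);d=b-a;print(n,a.round(4),np.degrees(np.arctan2(d[1],d[0])).round(1),np.hypot(d[0],d[1]))
print('chuck',g(213,373,.018),'timer',g(230,246,.021),'edge',g(300,535,0),'timer BL',g(183,277,.021),g(262,294,.021))
c=g(288,482,.011);print(load('top')['depth'][140+145,160+86])
plan([(c[0],c[1],.16,-18,.8),(c[0],c[1],.05,-18,.8,3),(c[0],c[1],.05,-18,.8,2)])
E
```

```text
A [0.5322 0.271  0.011 ] -108.2 0.03340872623430594
B [0.3959 0.2246 0.011 ] -36.6 0.0354214391701398
C [0.4008 0.1212 0.011 ] -107.6 0.03470891593831799
chuck [0.48009694 0.17795099 0.018     ] timer [0.57492224 0.16816848 0.021     ] edge [0.36227589 0.11261877 0.        ] timer BL [0.55108728 0.20213623 0.021     ] [0.53913443 0.14328458 0.021     ]
1.2801559
from [ 0.3984 -0.42    0.2496 -0.2205]
jaw [0.8, 0.8, 0.8, 0.8, 0.8] off [[1.67, 0.0, 0.28], [3.33, 0.0, 0.55], [5.0, 0.0, 0.83], [6.66, 0.0, 1.1], [8.33, 0.0, 1.38]] rot [[0, 0, 0.23], [0, 0, 0.46], [0, 0, 0.68], [0, 0, 0.91], [0, 0, 1.14]]
jaw [0.8, 0.8, 0.8, 0.8, 0.8] off [[1.65, -0.19, 0.28], [3.3, -0.39, 0.55], [4.96, -0.59, 0.83], [6.61, -0.78, 1.1], [8.26, -0.98, 1.38]] rot [[0, 0, 0.23], [0, 0, 0.46], [0, 0, 0.68], [0, 0, 0.91], [0, 0, 1.14]]
jaw [0.8, 0.8, 0.8, 0.8, 0.8] off [[1.62, -0.39, 0.27], [3.24, -0.79, 0.55], [4.86, -1.18, 0.83], [4.86, -1.18, 2.29], [4.86, -1.18, 3.76]] rot [[0, 0, 0.23], [0, 0, 0.46], [0, 0, 0.68], [0, 0, 0.68], [0, 0, 0.68]]
jaw [0.8, 0.8, 0.8] off [[-0.0, -0.0, 1.47], [-0.0, -0.0, 1.47], [-0.0, -0.0, 1.47]] rot [[0, 0, 0.0], [0, 0, 0.0], [0, 0, 0.0]]
```

Emit:
{"api": "carry_out", "payload": {"jaw": [0.8, 0.8, 0.8, 0.8, 0.8], "offset": [[1.67, 0.0, 0.28], [3.33, 0.0, 0.55], [5.0, 0.0, 0.83], [6.66, 0.0, 1.1], [8.33, 0.0, 1.38]], "rotation": [[0, 0, 0.23], [0, 0, 0.46], [0, 0, 0.68], [0, 0, 0.91], [0, 0, 1.14]]}}

```text
time: 9.98
tcp_pos: [0.3998, -0.2089, 0.2142]
orientation: [-0.0, 0.748, 0.663, 0.0]
wrist_force: [0.6, -0.2, -0.5]
finger_gap: 0.0682
grip_force: 0.0
```

Emit:
{"api": "carry_out", "payload": {"jaw": [0.8, 0.8, 0.8, 0.8, 0.8], "offset": [[1.65, -0.19, 0.28], [3.3, -0.39, 0.55], [4.96, -0.59, 0.83], [6.61, -0.78, 1.1], [8.26, -0.98, 1.38]], "rotation": [[0, 0, 0.23], [0, 0, 0.46], [0, 0, 0.68], [0, 0, 0.91], [0, 0, 1.14]]}}

```text
time: 10.6
tcp_pos: [0.4001, -0.0009, 0.1799]
orientation: [-0.0, 0.787, 0.618, 0.0]
wrist_force: [0.8, -0.0, 0.6]
finger_gap: 0.0681
grip_force: 0.0
```

Emit:
{"api": "carry_out", "payload": {"jaw": [0.8, 0.8, 0.8, 0.8, 0.8], "offset": [[1.62, -0.39, 0.27], [3.24, -0.79, 0.55], [4.86, -1.18, 0.83], [4.86, -1.18, 0.83], [4.86, -1.18, 2.0]], "rotation": [[0, 0, 0.23], [0, 0, 0.46], [0, 0, 0.68], [0, 0, 0.68], [0, 0, 0.68]]}}

```text
time: 11.22
tcp_pos: [0.4014, 0.1227, 0.1312]
orientation: [0.001, 0.807, 0.59, 0.001]
wrist_force: [0.2, -0.2, -1.2]
finger_gap: 0.0682
grip_force: 0.0
```

```bash
python3 - <<'E'
from h import *
c=(.4008,.1212)
plan([(*c,.05,-18,.8,3),(*c,.034,-18,.8,2)])
f=grab('scene');cv2.imwrite('pics/s3.png',cv2.resize(f['image'][130:280,300:500,::-1],None,fx=3,fy=3))
for p in [(.4008,.1212,.011),(.5322,.271,.011),(.3959,.2246,.011)]: print(proj(f,p))
E
```

```text
from [  0.4014   0.1227   0.1312 -17.7041]
jaw [0.8, 0.8, 0.8, 0.8, 0.8] off [[-0.02, -0.0, 1.08], [-0.04, -0.0, 2.16], [-0.06, -0.01, 3.25], [-0.06, -0.01, 3.57], [-0.06, -0.01, 3.89]] rot [[0, 0, 0.02], [0, 0, 0.03], [0, 0, 0.05], [0, 0, 0.05], [0, 0, 0.05]]
[355.91227953 202.82144039]
[431.79581373 220.49554221]
[389.11251944 188.21321936]
```

View pics/s3.png

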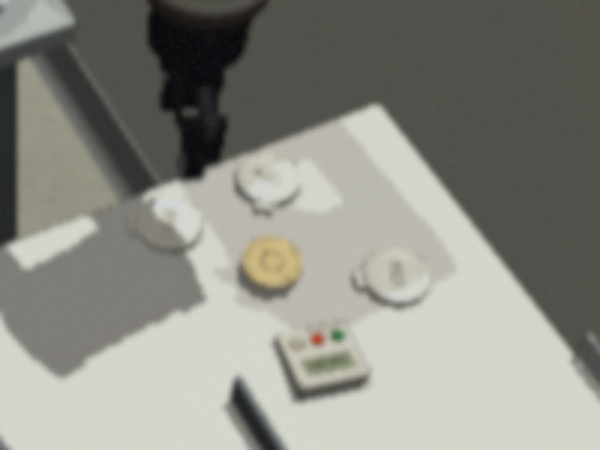

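Emit:
{"api": "carry_out", "payload": {"jaw": [0.8, 0.8, 0.8, 0.8, 0.8], "offset": [[-0.02, 0, 1.08], [-0.04, 0, 2.16], [-0.06, 0, 3.25], [-0.06, 0, 3.89], [-0.06, 0, 3.89]], "rotation": [[0, 0, 0], [0, 0, 0], [0, 0, 0], [0, 0, 0], [0, 0, 0]]}}

```text
time: 11.9
tcp_pos: [0.3997, 0.1202, 0.0326]
orientation: [-0.001, 0.808, 0.589, -0.001]
wrist_force: [0.0, 0.3, -0.3]
finger_gap: 0.0681
grip_force: 0.0
```

Emit:
{"api": "carry_out", "payload": {"jaw": [0.8, 0.8, 0.8], "offset": [[0, 0, 0.16], [0, 0, 0.32], [0, 0, 0.32]], "rotation": [[0, 0, 0], [0, 0, 0], [0, 0, 0]]}}

```text
time: 12.28
tcp_pos: [0.4002, 0.1204, 0.0251]
orientation: [-0.0, 0.808, 0.589, 0.0]
wrist_force: [-0.2, 0.5, -0.7]
finger_gap: 0.0686
grip_force: 0.0
```

Emit:
{"api": "carry_out", "payload": {"jaw": [0.8, 0.8, 0.8], "offset": [[0, 0, 0.08], [0, 0, 0.16], [0, 0, 0.16]], "rotation": [[0, 0, 0], [0, 0, 0], [0, 0, 0]]}}

```text
time: 12.65
tcp_pos: [0.4002, 0.1204, 0.0209]
orientation: [-0.0, 0.808, 0.589, -0.0]
wrist_force: [-0.4, 0.5, 0.2]
finger_gap: 0.0686
grip_force: 0.0
```

Emit:
{"api": "carry_out", "payload": {"jaw": [0.8, 0.8, 0.8], "offset": [[0, 0, 0.08], [0, 0, 0.12], [0, 0, 0.12]], "rotation": [[0, 0, 0], [0, 0, 0], [0, 0, 0]]}}

```text
time: 13.02
tcp_pos: [0.4002, 0.1204, 0.018]
orientation: [-0.0, 0.808, 0.589, -0.0]
wrist_force: [0.1, 0.2, 0.7]
finger_gap: 0.0679
grip_force: 0.0
```

Emit:
{"api": "carry_out", "payload": {"jaw": [0.65, 0.65, 0.65, 0.65], "offset": [[0, 0, 0], [0, 0, 0], [0, 0, 0], [0, 0, 0]], "rotation": [[0, 0, 0], [0, 0, 0], [0, 0, 0], [0, 0, 0]], "newtons": 25}}

```text
time: 13.52
tcp_pos: [0.4003, 0.1205, 0.0184]
orientation: [-0.0, 0.808, 0.589, 0.0]
wrist_force: [-2.0, -0.4, 6.0]
finger_gap: 0.0571
grip_force: 25.3
```

```bash
python3 - <<'E'
from h import *
z=.0187
plan([(.5,-.03,z,-90,.65),(.6,-.044,z,-90,.65),(.689,-.046,z,-90,.65),(.689,-.046,z,-90,.65)],mm=27)
E
```

```text
from [  0.4003   0.1205   0.0184 -17.8974]
jaw [0.65, 0.65, 0.65, 0.65, 0.65] off [[-0.5, 0.63, -0.0], [-1.0, 1.25, -0.0], [-1.5, 1.88, -0.0], [-2.0, 2.51, -0.01], [-2.5, 3.14, -0.01]] rot [[0, 0, 1.34], [0, 0, 2.67], [0, 0, 4.01], [0, 0, 5.34], [0, 0, 6.68]]
jaw [0.65, 0.65, 0.65, 0.65, 0.65] off [[0.02, 0.8, 0.0], [0.04, 1.6, -0.0], [0.06, 2.4, -0.0], [0.08, 3.21, -0.0], [0.86, 3.85, -0.0]] rot [[0, 0, 1.33], [0, 0, 2.67], [0, 0, 4.0], [0, 0, 5.34], [0, 0, 5.34]]
jaw [0.65, 0.65, 0.65, 0.65, 0.65] off [[1.0, 0.15, -0.0], [2.0, 0.29, -0.0], [3.0, 0.43, -0.0], [3.89, 0.44, -0.0], [4.78, 0.46, -0.0]] rot [[0, 0, -0.0], [0, 0, -0.0], [0, 0, -0.0], [0, 0, -0.0], [0, 0, -0.0]]
jaw [0.65, 0.65, 0.65] off [[0.89, 0.02, -0.0], [1.78, 0.04, -0.0], [1.78, 0.04, -0.0]] rot [[0, 0, -0.0], [0, 0, -0.0], [0, 0, -0.0]]
```

Emit:
{"api": "carry_out", "payload": {"jaw": [0.65, 0.65, 0.65, 0.65, 0.65], "offset": [[-0.5, 0.63, 0], [-1.0, 1.25, 0], [-1.5, 1.88, 0], [-2.0, 2.51, -0.01], [-2.5, 3.14, -0.01]], "rotation": [[0, 0, 1.34], [0, 0, 2.67], [0, 0, 4.01], [0, 0, 5.34], [0, 0, 6.68]]}}

```text
time: 14.15
tcp_pos: [0.4561, 0.0363, 0.0184]
orientation: [-0.0, 0.962, 0.274, 0.0]
wrist_force: [-1.7, 2.2, 2.4]
finger_gap: 0.0568
grip_force: 26.9
```

Emit:
{"api": "carry_out", "payload": {"jaw": [0.65, 0.65, 0.65, 0.65, 0.65], "offset": [[0.02, 0.8, 0.0], [0.04, 1.6, 0], [0.06, 2.4, 0], [0.08, 3.21, 0], [0.86, 3.85, 0]], "rotation": [[0, 0, 1.33], [0, 0, 2.67], [0, 0, 4.0], [0, 0, 5.34], [0, 0, 5.34]]}}

```text
time: 14.78
tcp_pos: [0.5251, -0.0342, 0.0185]
orientation: [-0.0, 1.0, -0.002, -0.0]
wrist_force: [0.3, -0.8, -0.9]
finger_gap: 0.0566
grip_force: 26.7
```

```bash
python3 - <<'E'
from h import *
z=.0187
s=env.observe();print(s['finger_gap'],s['grip_force'])
plan([(.6,-.044,z,-90,.65),(.689,-.046,z,-90,.65),(.689,-.046,z,-90,.65),(.689,-.046,z,-90,.72,4),(.689,-.046,.10,-90,.72,2)],mm=27)
E
```

```text
0.05660127596803782 26.694269478321075
from [ 5.25100e-01 -3.42000e-02  1.85000e-02 -9.02163e+01]
jaw [0.65, 0.65, 0.65, 0.65, 0.65] off [[1.0, 0.13, -0.0], [2.0, 0.25, -0.01], [3.0, 0.38, -0.01], [3.89, 0.4, -0.01], [4.78, 0.41, -0.01]] rot [[0, 0, -0.01], [0, 0, -0.02], [0, 0, -0.04], [0, 0, -0.04], [0, 0, -0.04]]
jaw [0.65, 0.65, 0.65, 0.72, 0.72] off [[0.89, 0.02, 0.0], [1.78, 0.04, 0.0], [1.78, 0.04, 0.0], [1.78, 0.04, 0.0], [1.78, 0.04, 0.0]] rot [[0, 0, 0.0], [0, 0, 0.0], [0, 0, 0.0], [0, 0, 0.0], [0, 0, 0.0]]
jaw [0.72, 0.72, 0.72, 0.72, 0.72] off [[-0.0, 0.0, 0.0], [-0.0, 0.0, 0.0], [-0.0, 0.0, -0.81], [-0.0, 0.0, -1.63], [-0.0, 0.0, -2.44]] rot [[0, 0, 0.0], [0, 0, 0.0], [0, 0, 0.0], [0, 0, 0.0], [0, 0, 0.0]]
jaw [0.72] off [[-0.0, 0.0, -0.81]] rot [[0, 0, 0.0]]
```

Emit:
{"api": "carry_out", "payload": {"jaw": [0.65, 0.65, 0.65, 0.65, 0.65], "offset": [[1.0, 0.13, 0], [2.0, 0.25, -0.01], [3.0, 0.38, -0.01], [3.89, 0.4, -0.01], [4.78, 0.41, -0.01]], "rotation": [[0, 0, 0], [0, 0, 0], [0, 0, 0], [0, 0, 0], [0, 0, 0]]}}

```text
time: 15.4
tcp_pos: [0.6451, -0.0437, 0.0185]
orientation: [-0.0, 1.0, -0.0, -0.0]
wrist_force: [-2.2, -0.6, 3.7]
finger_gap: 0.0564
grip_force: 27.0
```

Emit:
{"api": "carry_out", "payload": {"jaw": [0.65, 0.65, 0.65, 0.72, 0.72], "offset": [[0.89, 0.02, 0.0], [1.78, 0.04, 0.0], [1.78, 0.04, 0.0], [1.78, 0.04, 0.0], [1.78, 0.04, 0.0]], "rotation": [[0, 0, 0], [0, 0, 0], [0, 0, 0], [0, 0, 0], [0, 0, 0]]}}

```text
time: 16.02
tcp_pos: [0.6882, -0.0446, 0.0185]
orientation: [-0.0, 1.0, -0.0, -0.0]
wrist_force: [0.7, 0.3, 0.6]
finger_gap: 0.0614
grip_force: 0.0
```

Emit:
{"api": "carry_out", "payload": {"jaw": [0.73, 0.73, 0.73, 0.73, 0.73], "offset": [[0, 0, 0], [0, 0, 0], [0, 0, -0.81], [0, 0, -1.63], [0, 0, -3.2]], "rotation": [[0, 0, 0], [0, 0, 0], [0, 0, 0], [0, 0, 0], [0, 0, 0]]}}

```text
time: 16.65
tcp_pos: [0.6886, -0.0446, 0.0999]
orientation: [-0.0, 1.0, -0.0, -0.0]
wrist_force: [-0.4, -1.0, 1.0]
finger_gap: 0.0624
grip_force: 0.0
```

```bash
python3 - <<'E'
from h import *
c=(.396,.2246)
plan([(*c,.12,-128,.8),(*c,.12,-128,.8)])
f=grab('scene');cv2.imwrite('pics/s4.png',cv2.resize(f['image'][150:350,250:500,::-1],None,fx=3,fy=3))
for p in [(.689,-.046,.011),(.5322,.271,.011),(.3959,.2246,.011)]: print((proj(f,p)-[250,150])*3)
E
```

```text
from [ 6.88600e-01 -4.46000e-02  9.99000e-02 -9.00189e+01]
jaw [0.8, 0.8, 0.8, 0.8, 0.8] off [[-1.3, -1.2, -0.09], [-2.6, -2.39, -0.18], [-3.9, -3.59, -0.27], [-5.2, -4.78, -0.36], [-6.5, -5.98, -0.45]] rot [[0, 0, 0.7], [0, 0, 1.41], [0, 0, 2.11], [0, 0, 2.81], [0, 0, 3.52]]
jaw [0.8, 0.8, 0.8, 0.8, 0.8] off [[-1.65, -0.65, -0.09], [-3.29, -1.29, -0.18], [-4.94, -1.94, -0.26], [-6.58, -2.59, -0.35], [-6.58, -2.59, -0.35]] rot [[0, 0, 0.7], [0, 0, 1.4], [0, 0, 2.11], [0, 0, 2.81], [0, 0, 2.81]]
[303.98297304 517.51812602]
[545.38744119 211.48662662]
[417.33755833 114.63965808]
```

View pics/s4.png

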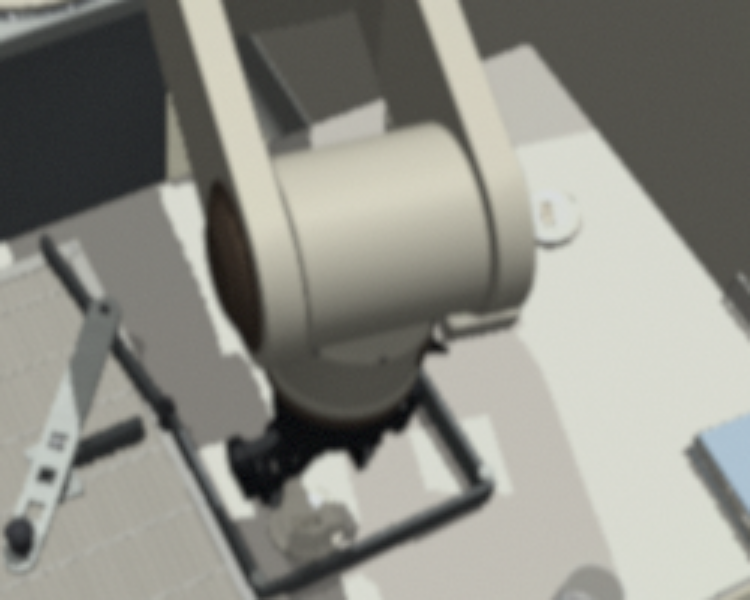

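Emit:
{"api": "carry_out", "payload": {"jaw": [0.8, 0.8, 0.8, 0.8, 0.8], "offset": [[-1.3, -1.2, -0.09], [-2.6, -2.39, -0.18], [-3.9, -3.59, -0.27], [-5.2, -4.78, -0.36], [-6.5, -5.98, -0.45]], "rotation": [[0, 0, 0.7], [0, 0, 1.41], [0, 0, 2.11], [0, 0, 2.81], [0, 0, 3.52]]}}

```text
time: 17.32
tcp_pos: [0.5258, 0.1057, 0.1115]
orientation: [-0.0, 0.983, -0.185, 0.001]
wrist_force: [1.0, 1.1, 1.5]
finger_gap: 0.0686
grip_force: 0.0
```

Emit:
{"api": "carry_out", "payload": {"jaw": [0.8, 0.8, 0.8, 0.8, 0.8], "offset": [[-1.65, -0.65, -0.09], [-3.29, -1.29, -0.18], [-4.94, -1.94, -0.26], [-6.58, -2.59, -0.35], [-6.58, -2.59, -0.35]], "rotation": [[0, 0, 0.7], [0, 0, 1.4], [0, 0, 2.11], [0, 0, 2.81], [0, 0, 2.81]]}}

```text
time: 17.95
tcp_pos: [0.3952, 0.2262, 0.1204]
orientation: [-0.001, 0.946, -0.325, 0.001]
wrist_force: [0.4, 0.0, 0.4]
finger_gap: 0.0682
grip_force: 0.0
```

```bash
python3 - <<'E'
from h import *
c=(.396,.2246)
plan([(*c,.05,-128,.8,3),(*c,.023,-128,.8,2),(*c,.0195,-128,.8,2),(*c,.0195,-128,.65,3)])
f=grab('scene');cv2.imwrite('pics/s5.png',cv2.resize(f['image'][150:350,250:500,::-1],None,fx=3,fy=3))
for p in [(.689,-.046,.011),(.5322,.271,.011),(.3959,.2246,.011)]: print((proj(f,p)-[250,150])*3)
E
```

```text
from [ 3.952000e-01  2.262000e-01  1.204000e-01 -1.278949e+02]
jaw [0.8, 0.8, 0.8, 0.8, 0.8] off [[0.02, 0.01, 0.94], [0.04, 0.02, 1.88], [0.06, 0.03, 2.81], [0.06, 0.03, 3.35], [0.06, 0.03, 3.89]] rot [[0, 0, 0.01], [0, 0, 0.01], [0, 0, 0.02], [0, 0, 0.02], [0, 0, 0.02]]
jaw [0.8, 0.8, 0.65, 0.65, 0.65] off [[0.0, 0.0, 0.07], [0.0, 0.0, 0.14], [0.0, 0.0, 0.14], [0.0, 0.0, 0.14], [0.0, 0.0, 0.14]] rot [[0, 0, -0.0], [0, 0, -0.0], [0, 0, -0.0], [0, 0, -0.0], [0, 0, -0.0]]
[303.98297304 517.51812602]
[545.38744119 211.48662662]
[417.33755833 114.63965808]
```

View pics/s5.png

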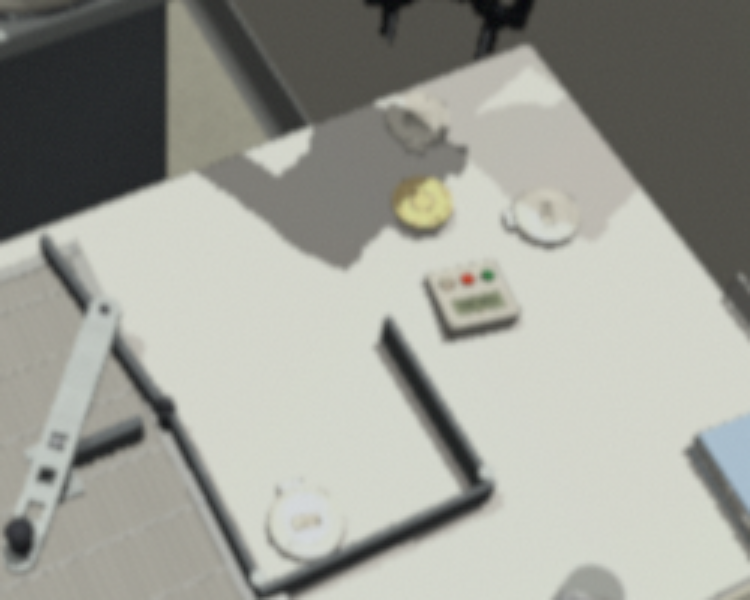

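Emit:
{"api": "carry_out", "payload": {"jaw": [0.8, 0.8, 0.8, 0.8, 0.8], "offset": [[0.02, 0.01, 0.94], [0.04, 0.02, 1.88], [0.06, 0.03, 2.81], [0.06, 0.03, 3.35], [0.06, 0.03, 3.89]], "rotation": [[0, 0, 0], [0, 0, 0], [0, 0, 0], [0, 0, 0], [0, 0, 0]]}}

```text
time: 18.62
tcp_pos: [0.3979, 0.2229, 0.0213]
orientation: [-0.0, 0.945, -0.326, 0.0]
wrist_force: [0.3, -0.8, 0.1]
finger_gap: 0.0682
grip_force: 0.0
```

Emit:
{"api": "carry_out", "payload": {"jaw": [0.8, 0.8, 0.65, 0.65, 0.65], "offset": [[0, 0, 0.07], [0, 0, 0.14], [0, 0, 0.14], [0, 0, 0.14], [0, 0, 0.14]], "rotation": [[0, 0, 0], [0, 0, 0], [0, 0, 0], [0, 0, 0], [0, 0, 0]]}}

```text
time: 19.25
tcp_pos: [0.3975, 0.2232, 0.0185]
orientation: [-0.0, 0.946, -0.325, 0.0]
wrist_force: [-1.4, -1.5, 6.6]
finger_gap: 0.0565
grip_force: 26.2
```

```bash
python3 - <<'E'
from h import *
s=env.observe();print(s['finger_gap'],s['grip_force'],s['wrist_force'])
z=s['tcp_pos'][2]
plan([(.398,.12,z,-110,.65),(.47,.035,z,-90,.65),(.58,.033,z,-90,.65),(.685,.038,z,-90,.65),(.685,.038,z,-90,.65)],mm=27)
E
```

```text
0.056518029679098185 26.151846796274185 [-1.44910033 -1.45377486  6.58935694]
from [ 3.975000e-01  2.232000e-01  1.850000e-02 -1.279912e+02]
jaw [0.65, 0.65, 0.65, 0.65, 0.65] off [[0.64, 0.81, 0.0], [1.28, 1.62, 0.0], [1.92, 2.43, 0.0], [2.56, 3.24, 0.0], [3.43, 3.42, 0.0]] rot [[0, 0, -0.75], [0, 0, -1.5], [0, 0, -2.25], [0, 0, -3.0], [0, 0, -3.67]]
jaw [0.65, 0.65, 0.65, 0.65, 0.65] off [[0.74, 0.5, 0.0], [1.48, 0.99, 0.0], [2.22, 1.49, 0.0], [2.96, 1.98, 0.0], [3.81, 1.76, 0.0]] rot [[0, 0, -0.66], [0, 0, -1.33], [0, 0, -2.0], [0, 0, -2.66], [0, 0, -2.66]]
jaw [0.65, 0.65, 0.65, 0.65, 0.65] off [[0.88, 0.01, 0.0], [1.76, 0.03, 0.0], [2.64, 0.04, 0.0], [3.52, 0.06, 0.0], [4.57, 0.01, 0.0]] rot [[0, 0, -0.0], [0, 0, -0.0], [0, 0, -0.0], [0, 0, -0.0], [0, 0, -0.0]]
jaw [0.65, 0.65, 0.65, 0.65] off [[1.05, -0.05, 0.0], [2.1, -0.1, 0.0], [3.15, -0.15, 0.0], [3.15, -0.15, 0.0]] rot [[0, 0, -0.0], [0, 0, -0.0], [0, 0, -0.0], [0, 0, -0.0]]
```

Emit:
{"api": "carry_out", "payload": {"jaw": [0.65, 0.65, 0.65, 0.65, 0.65], "offset": [[0.64, 0.81, 0.0], [1.28, 1.62, 0.0], [1.92, 2.43, 0.0], [2.56, 3.24, 0.0], [3.43, 3.42, 0.0]], "rotation": [[0, 0, -0.75], [0, 0, -1.5], [0, 0, -2.25], [0, 0, -3.0], [0, 0, -3.67]]}}

```text
time: 19.88
tcp_pos: [0.4121, 0.1023, 0.0185]
orientation: [-0.0, 0.99, -0.138, 0.0]
wrist_force: [-0.7, 0.5, 1.6]
finger_gap: 0.0565
grip_force: 26.9
```

Emit:
{"api": "carry_out", "payload": {"jaw": [0.65, 0.65, 0.65, 0.65, 0.65], "offset": [[0.74, 0.5, 0.0], [1.48, 0.99, 0.0], [2.22, 1.49, 0.0], [2.96, 1.98, 0.0], [3.81, 1.76, 0.0]], "rotation": [[0, 0, -0.66], [0, 0, -1.33], [0, 0, -2.0], [0, 0, -2.66], [0, 0, -2.66]]}}

```text
time: 20.5
tcp_pos: [0.4919, 0.0335, 0.0184]
orientation: [0.0, 1.0, -0.0, -0.0]
wrist_force: [-7.3, 0.1, 10.9]
finger_gap: 0.0566
grip_force: 27.7
```

```bash
python3 - <<'E'
from h import *
s=env.observe();print(s['finger_gap'],s['grip_force'],s['wrist_force'])
z=.0186
plan([(.58,.033,z,-90,.65),(.685,.037,z,-90,.65),(.685,.037,z,-90,.65),(.685,.037,z,-90,.72,4),(.685,.037,.11,-90,.73,3)],mm=27)
E
```

```text
0.05660775505500934 27.711377888917923 [-7.32853689  0.08644082 10.86873298]
from [ 4.91900e-01  3.35000e-02  1.84000e-02 -9.00096e+01]
jaw [0.65, 0.65, 0.65, 0.65, 0.65] off [[0.88, 0.01, -0.0], [1.76, 0.01, -0.0], [2.64, 0.02, -0.0], [3.52, 0.02, -0.01], [4.57, -0.02, -0.01]] rot [[0, 0, -0.0], [0, 0, -0.0], [0, 0, -0.0], [0, 0, -0.0], [0, 0, -0.0]]
jaw [0.65, 0.65, 0.65, 0.65, 0.72] off [[1.05, -0.04, 0.0], [2.1, -0.08, 0.0], [3.15, -0.12, 0.0], [3.15, -0.12, 0.0], [3.15, -0.12, 0.0]] rot [[0, 0, -0.0], [0, 0, -0.0], [0, 0, -0.0], [0, 0, -0.0], [0, 0, -0.0]]
jaw [0.72, 0.72, 0.72, 0.73, 0.73] off [[0.0, 0.0, 0.0], [0.0, 0.0, 0.0], [0.0, 0.0, 0.0], [0.0, 0.0, -0.91], [0.0, 0.0, -1.82]] rot [[0, 0, -0.0], [0, 0, -0.0], [0, 0, -0.0], [0, 0, -0.0], [0, 0, -0.0]]
jaw [0.73, 0.73] off [[0.0, 0.0, -0.92], [0.0, 0.0, -1.83]] rot [[0, 0, -0.0], [0, 0, -0.0]]
```

Emit:
{"api": "carry_out", "payload": {"jaw": [0.65, 0.65, 0.65, 0.65, 0.65], "offset": [[0.88, 0.01, -0.01], [1.76, 0.01, -0.01], [2.64, 0.02, -0.01], [3.52, 0.02, -0.01], [4.57, -0.02, -0.01]], "rotation": [[0, 0, 0], [0, 0, 0], [0, 0, 0], [0, 0, 0], [0, 0, 0]]}}

```text
time: 21.12
tcp_pos: [0.6065, 0.0349, 0.0185]
orientation: [-0.0, 1.0, -0.0, 0.0]
wrist_force: [-4.5, -0.3, 6.7]
finger_gap: 0.0566
grip_force: 27.3
```

Emit:
{"api": "carry_out", "payload": {"jaw": [0.65, 0.65, 0.65, 0.65, 0.72], "offset": [[1.05, -0.04, 0.0], [2.1, -0.08, 0.0], [3.15, -0.12, 0.0], [3.15, -0.12, 0.0], [3.15, -0.12, 0.0]], "rotation": [[0, 0, 0], [0, 0, 0], [0, 0, 0], [0, 0, 0], [0, 0, 0]]}}

```text
time: 21.75
tcp_pos: [0.6841, 0.0379, 0.018]
orientation: [-0.0, 1.0, -0.0, -0.0]
wrist_force: [-0.4, 0.1, 0.8]
finger_gap: 0.0618
grip_force: 0.0
```

Emit:
{"api": "carry_out", "payload": {"jaw": [0.72, 0.72, 0.72, 0.73, 0.73], "offset": [[0, 0, 0], [0, 0, 0], [0, 0, 0], [0, 0, -0.91], [0, 0, -1.82]], "rotation": [[0, 0, 0], [0, 0, 0], [0, 0, 0], [0, 0, 0], [0, 0, 0]]}}

```text
time: 22.38
tcp_pos: [0.6844, 0.0378, 0.064]
orientation: [-0.0, 1.0, -0.0, -0.0]
wrist_force: [-0.8, -0.4, -0.4]
finger_gap: 0.0622
grip_force: 0.0
```

Emit:
{"api": "carry_out", "payload": {"jaw": [0.73, 0.73, 0.73], "offset": [[0, 0, -0.92], [0, 0, -2.2], [0, 0, -2.2]], "rotation": [[0, 0, 0], [0, 0, 0], [0, 0, 0]]}}

```text
time: 22.75
tcp_pos: [0.6856, 0.0378, 0.1214]
orientation: [0.0, 1.0, -0.0, 0.002]
wrist_force: [0.2, -0.1, 0.7]
finger_gap: 0.0626
grip_force: 0.0
```

```bash
python3 - <<'E'
from h import *
c=(.5322,.271)
plan([(*c,.12,-19,.8),(*c,.12,-19,.8)])
E
```

```text
from [ 6.856e-01  3.780e-02  1.214e-01 -9.002e+01]
jaw [0.8, 0.8, 0.8, 0.8, 0.8] off [[-0.77, -1.17, 0.01], [-1.53, -2.33, 0.01], [-2.3, -3.5, 0.02], [-3.07, -4.66, 0.03], [-3.84, -5.83, 0.04]] rot [[0, 0, -1.48], [0, 0, -2.96], [0, 0, -4.44], [0, 0, -5.92], [0, 0, -7.4]]
jaw [0.8, 0.8, 0.8, 0.8] off [[0.27, -1.37, 0.0], [0.54, -2.74, 0.01], [0.8, -4.11, 0.02], [0.8, -4.11, 0.02]] rot [[0, 0, -1.48], [0, 0, -2.96], [0, 0, -4.44], [0, 0, -4.44]]
```

Emit:
{"api": "carry_out", "payload": {"jaw": [0.8, 0.8, 0.8, 0.8, 0.8], "offset": [[-0.77, -1.17, 0], [-1.53, -2.33, 0], [-2.3, -3.5, 0], [-3.07, -4.66, 0], [-3.84, -5.83, 0]], "rotation": [[0, 0, -1.48], [0, 0, -2.96], [0, 0, -4.44], [0, 0, -5.92], [0, 0, -7.4]]}}

```text
time: 23.38
tcp_pos: [0.5876, 0.1844, 0.1178]
orientation: [-0.0, 0.925, 0.38, -0.0]
wrist_force: [0.6, 0.0, -0.8]
finger_gap: 0.0682
grip_force: 0.0
```

Emit:
{"api": "carry_out", "payload": {"jaw": [0.8, 0.8, 0.8, 0.8], "offset": [[0.27, -1.37, 0.0], [0.54, -2.74, 0], [0.8, -4.11, 0], [0.8, -4.11, 0]], "rotation": [[0, 0, -1.48], [0, 0, -2.96], [0, 0, -4.44], [0, 0, -4.44]]}}

```text
time: 23.88
tcp_pos: [0.5296, 0.2725, 0.118]
orientation: [-0.0, 0.813, 0.582, -0.0]
wrist_force: [-0.0, -1.2, 0.1]
finger_gap: 0.0683
grip_force: 0.0
```

```bash
python3 - <<'E'
from h import *
c=(.5322,.271)
plan([(*c,.05,-19,.8,3),(*c,.023,-19,.8,2),(*c,.0195,-19,.8,2),(*c,.0195,-19,.65,3)])
f=grab('scene');cv2.imwrite('pics/s6.png',cv2.resize(f['image'][150:350,250:500,::-1],None,fx=3,fy=3))
for p in [(.689,-.046,.011),(.685,.0378,.011),(.5322,.271,.011)]: print((proj(f,p)-[250,150])*3)
E
```

```text
from [  0.5296   0.2725   0.118  -18.7512]
jaw [0.8, 0.8, 0.8, 0.8, 0.8] off [[-0.01, 0.04, 0.91], [-0.02, 0.08, 1.81], [-0.02, 0.12, 2.72], [-0.02, 0.12, 3.26], [-0.02, 0.12, 3.8]] rot [[0, 0, 0.01], [0, 0, 0.03], [0, 0, 0.04], [0, 0, 0.04], [0, 0, 0.04]]
jaw [0.8, 0.8, 0.65, 0.65, 0.65] off [[-0.0, -0.0, 0.07], [-0.0, -0.0, 0.14], [-0.0, -0.0, 0.14], [-0.0, -0.0, 0.14], [-0.0, -0.0, 0.14]] rot [[0, 0, 0.0], [0, 0, 0.0], [0, 0, 0.0], [0, 0, 0.0], [0, 0, 0.0]]
[303.98297304 517.51812602]
[398.24912813 469.00075047]
[545.38744119 211.48662662]
```

View pics/s6.png

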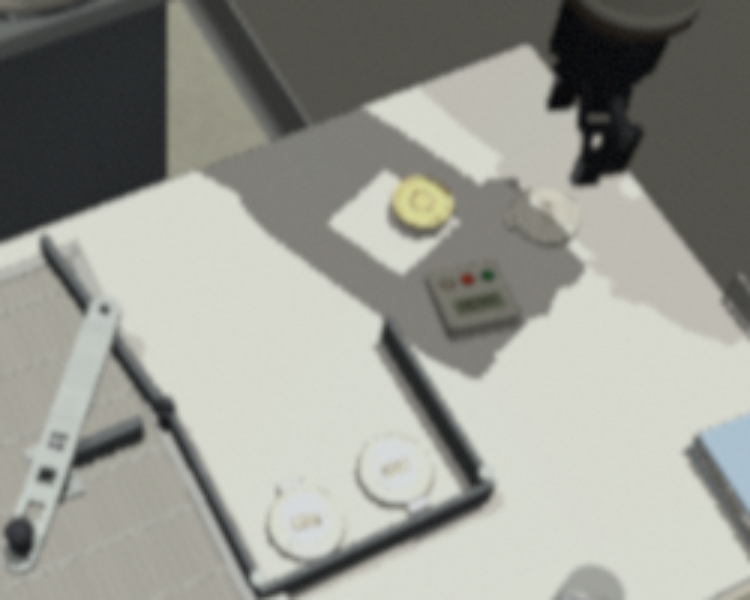

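Emit:
{"api": "carry_out", "payload": {"jaw": [0.8, 0.8, 0.8, 0.8, 0.8], "offset": [[0.0, 0.04, 0.91], [0.0, 0.08, 1.81], [0.0, 0.1, 2.72], [0, 0.1, 3.26], [0, 0.1, 3.8]], "rotation": [[0, 0, 0], [0, 0, 0], [0, 0, 0], [0, 0, 0], [0, 0, 0]]}}

```text
time: 24.55
tcp_pos: [0.5338, 0.2698, 0.0231]
orientation: [0.0, 0.814, 0.58, 0.0]
wrist_force: [-0.4, 0.7, -0.4]
finger_gap: 0.068
grip_force: 0.0
```

Emit:
{"api": "carry_out", "payload": {"jaw": [0.8, 0.8, 0.65, 0.65, 0.65], "offset": [[0, 0, 0.07], [0, 0, 0.14], [0, 0, 0.14], [0, 0, 0.14], [0, 0, 0.14]], "rotation": [[0, 0, 0], [0, 0, 0], [0, 0, 0], [0, 0, 0], [0, 0, 0]]}}

```text
time: 25.18
tcp_pos: [0.5337, 0.2703, 0.0208]
orientation: [0.0, 0.814, 0.581, 0.0]
wrist_force: [-2.2, -0.3, 6.5]
finger_gap: 0.0564
grip_force: 26.8
```

```bash
python3 - <<'E'
from h import *
s=env.observe();print(s['finger_gap'],s['grip_force'],s['wrist_force'])
z=.0187
plan([(.47,.278,z,-45,.65),(.412,.25,z,-75,.65),(.398,.2,z,-90,.65),(.398,.12,z,-90,.65)],mm=27)
E
```

```text
0.05643550264962061 26.776038855314255 [-2.15976004 -0.32578347  6.4766065 ]
from [  0.5337   0.2703   0.0208 -18.9773]
jaw [0.65, 0.65, 0.65, 0.65, 0.65] off [[-0.18, -0.84, 0.03], [-0.36, -1.67, 0.06], [-0.54, -2.51, 0.08], [-0.99, -2.97, 0.08], [-1.45, -3.42, 0.08]] rot [[0, 0, 1.45], [0, 0, 2.89], [0, 0, 4.34], [0, 0, 5.59], [0, 0, 6.84]]
jaw [0.65, 0.65, 0.65, 0.65, 0.65] off [[-0.64, -0.05, 0.0], [-1.28, -0.1, 0.0], [-2.03, 0.63, 0.0], [-2.77, 1.35, 0.0], [-3.3, 2.28, 0.0]] rot [[0, 0, 1.25], [0, 0, 2.5], [0, 0, 3.75], [0, 0, 5.0], [0, 0, 5.0]]
jaw [0.65, 0.65] off [[-0.0, 1.06, 0.0], [-0.0, 2.13, 0.0]] rot [[0, 0, -0.0], [0, 0, -0.0]]
```

Emit:
{"api": "carry_out", "payload": {"jaw": [0.65, 0.65, 0.65, 0.65, 0.65], "offset": [[-0.18, -0.84, 0], [-0.36, -1.67, 0], [-0.54, -2.51, 0], [-0.99, -2.97, 0], [-1.45, -3.42, 0]], "rotation": [[0, 0, 1.45], [0, 0, 2.89], [0, 0, 4.34], [0, 0, 5.59], [0, 0, 6.84]]}}

```text
time: 25.8
tcp_pos: [0.4409, 0.264, 0.0208]
orientation: [-0.0, 0.966, 0.257, 0.001]
wrist_force: [2.2, 1.8, 4.5]
finger_gap: 0.0562
grip_force: 27.2
```

Emit:
{"api": "carry_out", "payload": {"jaw": [0.65, 0.65, 0.65, 0.65, 0.65], "offset": [[-0.64, -0.05, 0.0], [-1.28, -0.1, 0.0], [-2.03, 0.63, 0.0], [-2.77, 1.35, 0.0], [-3.3, 2.28, 0.0]], "rotation": [[0, 0, 1.25], [0, 0, 2.5], [0, 0, 3.75], [0, 0, 5.0], [0, 0, 5.0]]}}

```text
time: 26.42
tcp_pos: [0.398, 0.173, 0.0208]
orientation: [-0.001, 1.0, -0.001, 0.001]
wrist_force: [0.8, 2.9, 4.9]
finger_gap: 0.0566
grip_force: 27.2
```

```bash
python3 - <<'E'
from h import *
s=env.observe();print(s['finger_gap'],s['grip_force'],s['wrist_force'])
z=s['tcp_pos'][2]
plan([(.398,.12,z,-90,.65),(.44,.03,z,-90,.65),(.52,-.005,z,-90,.65),(.618,-.006,z,-90,.65),(.618,-.006,z,-90,.65),(.618,-.006,z,-90,.72,4),(.618,-.006,.12,-90,.73,3)],mm=27)
E
```

```text
0.0565668939021076 27.236150354146957 [0.78228687 2.85607712 4.92328082]
from [ 3.98000e-01  1.73000e-01  2.08000e-02 -9.01113e+01]
jaw [0.65, 0.65, 0.65, 0.65, 0.65] off [[0.0, 1.06, 0.0], [0.01, 2.12, 0.0], [0.43, 3.02, 0.0], [0.85, 3.92, 0.0], [1.27, 4.82, 0.0]] rot [[0, 0, -0.01], [0, 0, -0.02], [0, 0, -0.02], [0, 0, -0.02], [0, 0, -0.02]]
jaw [0.65, 0.65, 0.65, 0.65, 0.65] off [[0.42, 0.9, 0.0], [1.22, 1.25, 0.0], [2.02, 1.6, 0.0], [2.82, 1.95, 0.0], [3.62, 2.3, 0.0]] rot [[0, 0, 0.0], [0, 0, 0.0], [0, 0, 0.0], [0, 0, 0.0], [0, 0, 0.0]]
jaw [0.65, 0.65, 0.65, 0.65, 0.65] off [[0.98, 0.01, 0.0], [1.96, 0.02, 0.0], [2.94, 0.03, 0.0], [3.92, 0.04, 0.0], [3.92, 0.04, 0.0]] rot [[0, 0, 0.0], [0, 0, 0.0], [0, 0, 0.0], [0, 0, 0.0], [0, 0, 0.0]]
jaw [0.72, 0.72, 0.72, 0.72, 0.73] off [[0.0, -0.0, 0.0], [0.0, -0.0, 0.0], [0.0, -0.0, 0.0], [0.0, -0.0, 0.0], [0.0, -0.0, -0.99]] rot [[0, 0, 0.0], [0, 0, 0.0], [0, 0, 0.0], [0, 0, 0.0], [0, 0, 0.0]]
jaw [0.73, 0.73, 0.73] off [[0.0, -0.0, -0.99], [0.0, -0.0, -1.99], [0.0, -0.0, -2.98]] rot [[0, 0, 0.0], [0, 0, 0.0], [0, 0, 0.0]]
```

Emit:
{"api": "carry_out", "payload": {"jaw": [0.65, 0.65, 0.65, 0.65, 0.65], "offset": [[0.0, 1.06, 0.0], [0.01, 2.12, 0.0], [0.43, 3.02, 0.0], [0.85, 3.92, 0.0], [1.27, 4.82, 0.0]], "rotation": [[0, 0, 0], [0, 0, 0], [0, 0, 0], [0, 0, 0], [0, 0, 0]]}}

```text
time: 27.05
tcp_pos: [0.4302, 0.0522, 0.0208]
orientation: [-0.0, 1.0, -0.0, 0.001]
wrist_force: [-1.4, 4.6, 8.3]
finger_gap: 0.0563
grip_force: 27.6
```

Emit:
{"api": "carry_out", "payload": {"jaw": [0.65, 0.65, 0.65, 0.65, 0.65], "offset": [[0.42, 0.9, 0.0], [1.22, 1.25, 0.0], [2.02, 1.6, 0.0], [2.82, 1.95, 0.0], [3.62, 2.3, 0.0]], "rotation": [[0, 0, 0], [0, 0, 0], [0, 0, 0], [0, 0, 0], [0, 0, 0]]}}

```text
time: 27.68
tcp_pos: [0.5205, -0.005, 0.0208]
orientation: [-0.0, 1.0, -0.0, 0.0]
wrist_force: [-8.9, 4.9, 15.2]
finger_gap: 0.0564
grip_force: 28.1
```

Emit:
{"api": "carry_out", "payload": {"jaw": [0.65, 0.65, 0.65, 0.65, 0.65], "offset": [[0.98, 0.01, 0.0], [1.96, 0.02, 0.0], [2.94, 0.03, 0.0], [4.0, 0.04, 0.0], [4.0, 0.04, 0.0]], "rotation": [[0, 0, 0], [0, 0, 0], [0, 0, 0], [0, 0, 0], [0, 0, 0]]}}

```text
time: 28.3
tcp_pos: [0.6221, -0.0061, 0.0208]
orientation: [0.0, 1.0, -0.0, 0.001]
wrist_force: [3.9, -0.1, 7.4]
finger_gap: 0.0567
grip_force: 27.5
```

```bash
python3 - <<'E'
from h import *
s=env.observe();print(pose(),s['finger_gap'],s['grip_force'],s['wrist_force'])
E
```

```text
[ 6.22051014e-01 -6.06025113e-03  2.08098191e-02 -9.00162845e+01] 0.05668076630121172 27.544104158878326 [ 3.94126957 -0.08287308  7.39674284]
```

Emit:
{"api": "carry_out", "payload": {"jaw": [0.72, 0.72, 0.72, 0.72, 0.73], "offset": [[0, 0, 0], [0, 0, 0], [0, 0, 0], [0, 0, 0], [0, 0, -0.99]], "rotation": [[0, 0, 0], [0, 0, 0], [0, 0, 0], [0, 0, 0], [0, 0, 0]]}}

```text
time: 28.92
tcp_pos: [0.6189, -0.0058, 0.0435]
orientation: [-0.0, 1.0, -0.0, -0.002]
wrist_force: [0.4, 0.5, 0.7]
finger_gap: 0.0621
grip_force: 0.0
```

Emit:
{"api": "carry_out", "payload": {"jaw": [0.73, 0.73, 0.73, 0.73, 0.73], "offset": [[0, 0, -1.0], [0, 0, -3.0], [0, 0, -5.0], [0, 0, -6.0], [0, 0, -6.0]], "rotation": [[0, 0, 0], [0, 0, 0], [0, 0, 0], [0, 0, 0], [0, 0, 0]]}}

```text
time: 29.55
tcp_pos: [0.6206, -0.006, 0.197]
orientation: [0.0, 1.0, -0.0, 0.002]
wrist_force: [0.5, 0.1, -1.5]
finger_gap: 0.0622
grip_force: 0.0
```

```bash
python3 - <<'E'
from h import *
plan([(.45,-.4,.2,50,.55),(.45,-.4,.2,50,.55)],deg=10)
E
```

```text
from [ 6.2060e-01 -6.0000e-03  1.9700e-01 -9.0019e+01]
jaw [0.55, 0.55, 0.55, 0.55, 0.55] off [[-0.49, 1.13, -0.01], [-0.97, 2.25, -0.02], [-1.46, 3.38, -0.03], [-1.95, 4.5, -0.03], [-2.44, 5.63, -0.04]] rot [[0, 0, -1.67], [0, 0, -3.33], [0, 0, -5.0], [0, 0, -6.67], [0, 0, -8.33]]
jaw [0.55, 0.55, 0.55, 0.55, 0.55] off [[-1.17, 0.35, -0.01], [-2.35, 0.7, -0.02], [-3.52, 1.06, -0.03], [-4.7, 1.41, -0.04], [-5.87, 1.76, -0.05]] rot [[0, 0, -1.67], [0, 0, -3.34], [0, 0, -5.01], [0, 0, -6.67], [0, 0, -8.34]]
jaw [0.55, 0.55, 0.55, 0.55, 0.55] off [[-1.02, -0.68, -0.01], [-2.05, -1.36, -0.01], [-3.07, -2.03, -0.02], [-4.1, -2.71, -0.03], [-4.1, -2.71, -0.03]] rot [[0, 0, -1.67], [0, 0, -3.33], [0, 0, -5.0], [0, 0, -6.67], [0, 0, -6.67]]
```

Emit:
{"api": "carry_out", "payload": {"jaw": [0.55, 0.55, 0.55, 0.55, 0.55], "offset": [[-0.49, 1.13, 0], [-0.97, 2.25, 0], [-1.46, 3.38, 0], [-1.95, 4.5, 0], [-2.44, 5.63, 0]], "rotation": [[0, 0, -1.67], [0, 0, -3.33], [0, 0, -5.0], [0, 0, -6.67], [0, 0, -8.33]]}}

```text
time: 30.18
tcp_pos: [0.558, -0.1473, 0.1934]
orientation: [-0.001, 0.905, 0.425, -0.001]
wrist_force: [-0.2, -0.0, 0.3]
finger_gap: 0.0468
grip_force: 0.0
```

Emit:
{"api": "carry_out", "payload": {"jaw": [0.55, 0.55, 0.55, 0.55, 0.55], "offset": [[-1.17, 0.35, 0], [-2.35, 0.7, 0], [-3.52, 1.06, 0], [-4.7, 1.41, 0], [-5.87, 1.76, 0]], "rotation": [[0, 0, -1.67], [0, 0, -3.34], [0, 0, -5.01], [0, 0, -6.67], [0, 0, -8.34]]}}

```text
time: 30.8
tcp_pos: [0.4974, -0.288, 0.1934]
orientation: [-0.001, 0.641, 0.768, -0.0]
wrist_force: [0.9, -0.2, 0.2]
finger_gap: 0.0469
grip_force: 0.0
```

Emit:
{"api": "carry_out", "payload": {"jaw": [0.55, 0.55, 0.55, 0.55, 0.55], "offset": [[-1.02, -0.68, 0], [-2.05, -1.36, 0], [-3.07, -2.03, 0], [-4.1, -2.71, 0], [-4.1, -2.71, 0]], "rotation": [[0, 0, -1.67], [0, 0, -3.33], [0, 0, -5.0], [0, 0, -6.67], [0, 0, -6.67]]}}

```text
time: 31.42
tcp_pos: [0.4481, -0.4013, 0.1932]
orientation: [-0.001, 0.342, 0.94, 0.0]
wrist_force: [-0.2, 0.4, 0.3]
finger_gap: 0.0466
grip_force: 0.0
```

```bash
python3 - <<'E'
from h import *
f=grab('top')
im=f['image'][140:305,180:420,::-1]
cv2.imwrite('pics/c3.png',cv2.resize(im,None,fx=3.33,fy=3.33,interpolation=cv2.INTER_CUBIC))
k=knob(1.74,.87,0)
print(k,proj(f,[*k[:2],.08]))
plan([(*k[:2],.17,50,.55),(*k[:2],.17,50,.55)])
E
```

```text
[ 0.63515106 -0.24712108  0.08       49.84732818] [400.11887534 186.90771086]
from [ 0.4487 -0.4003  0.1934 49.864 ]
jaw [0.55, 0.55, 0.55, 0.55, 0.55] off [[-0.29, 1.58, 0.16], [-0.58, 3.16, 0.31], [-0.88, 4.75, 0.47], [-1.17, 6.33, 0.62], [-1.46, 7.91, 0.78]] rot [[0, 0, -0.0], [0, 0, -0.01], [0, 0, -0.01], [0, 0, -0.02], [0, 0, -0.02]]
jaw [0.55, 0.55] off [[-0.3, 1.58, 0.16], [-0.3, 1.58, 0.16]] rot [[0, 0, -0.0], [0, 0, -0.0]]
```

View pics/c3.png

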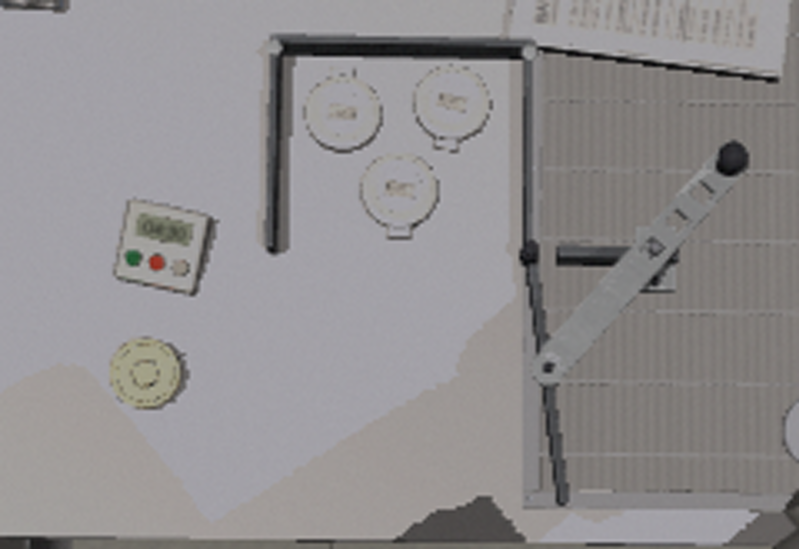

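Emit:
{"api": "carry_out", "payload": {"jaw": [0.55, 0.55, 0.55, 0.55, 0.55], "offset": [[-0.29, 1.58, 0], [-0.58, 3.16, 0], [-0.88, 4.75, 0], [-1.17, 6.33, 0], [-1.46, 7.91, 0.3]], "rotation": [[0, 0, 0], [0, 0, 0], [0, 0, 0], [0, 0, 0], [0, 0, 0]]}}

```text
time: 32.1
tcp_pos: [0.6055, -0.2699, 0.1871]
orientation: [0.0, 0.343, 0.939, 0.0]
wrist_force: [0.0, 0.0, -0.6]
finger_gap: 0.0469
grip_force: 0.0
```

Emit:
{"api": "carry_out", "payload": {"jaw": [0.55, 0.55, 0.55], "offset": [[-0.3, 1.58, 0.6], [-0.3, 1.58, 0.6], [-0.3, 1.58, 0.6]], "rotation": [[0, 0, 0], [0, 0, 0], [0, 0, 0]]}}

```text
time: 32.48
tcp_pos: [0.6353, -0.2458, 0.1718]
orientation: [-0.0, 0.342, 0.94, 0.0]
wrist_force: [-0.0, -0.1, 0.4]
finger_gap: 0.047
grip_force: 0.0
```

```bash
python3 - <<'E'
from h import *
k=knob(1.74,.87,0)
plan([(*k[:2],.084,50,.55,3),(*k[:2],.084,50,.55,2),(*k[:2],.084,50,.1,5)])
E
```

```text
from [ 0.6353 -0.2458  0.1718 49.9899]
jaw [0.55, 0.55, 0.55, 0.55, 0.55] off [[-0.01, -0.01, 1.17], [-0.02, -0.03, 2.34], [-0.03, -0.04, 3.51], [-0.03, -0.04, 3.51], [-0.03, -0.04, 3.51]] rot [[0, 0, -0.0], [0, 0, -0.0], [0, 0, -0.0], [0, 0, -0.0], [0, 0, -0.0]]
jaw [0.1, 0.1, 0.1, 0.1, 0.1] off [[0.0, -0.0, 0.0], [0.0, -0.0, 0.0], [0.0, -0.0, 0.0], [0.0, -0.0, 0.0], [0.0, -0.0, 0.0]] rot [[0, 0, -0.0], [0, 0, -0.0], [0, 0, -0.0], [0, 0, -0.0], [0, 0, -0.0]]
```

Emit:
{"api": "carry_out", "payload": {"jaw": [0.55, 0.55, 0.55, 0.55, 0.55], "offset": [[-0.01, -0.01, 1.17], [-0.02, -0.03, 2.34], [-0.03, -0.04, 3.51], [-0.03, -0.04, 3.51], [-0.03, -0.04, 3.51]], "rotation": [[0, 0, 0], [0, 0, 0], [0, 0, 0], [0, 0, 0], [0, 0, 0]]}}

```text
time: 33.1
tcp_pos: [0.6356, -0.2483, 0.0862]
orientation: [0.001, 0.342, 0.94, -0.0]
wrist_force: [0.2, -0.6, -0.1]
finger_gap: 0.047
grip_force: 0.0
```

Emit:
{"api": "carry_out", "payload": {"jaw": [0.1, 0.1, 0.1, 0.1, 0.1], "offset": [[0, 0, 0], [0, 0, 0], [0, 0, 0], [0, 0, 0], [0, 0, 0]], "rotation": [[0, 0, 0], [0, 0, 0], [0, 0, 0], [0, 0, 0], [0, 0, 0]], "newtons": 60}}

```text
time: 33.72
tcp_pos: [0.6358, -0.248, 0.085]
orientation: [0.001, 0.342, 0.94, -0.0]
wrist_force: [4.4, -3.1, 3.5]
finger_gap: 0.0186
grip_force: 58.6
```

```bash
python3 - <<'E'
from h import *
s=env.observe();print(s['finger_gap'],s['grip_force'])
plan([kw(1.74,.87,t,.1) for t in(.05,.1,.16,.22,.28)])
w=[kw(1.74-1.14*s,.87-.57*s,.28,.1) for s in np.linspace(0,1,16)[1:]]
plan(w+w[-1:],p=np.array(kw(1.74,.87,.28)[:4]))
E
```

```text
0.018589567823174696 58.58476459980011
from [ 0.6358 -0.248   0.085  50.0135]
jaw [0.1, 0.1, 0.1, 0.1, 0.1] off [[0.11, 0.01, -0.36], [0.2, 0.01, -0.75], [0.34, 0.01, -1.22], [0.5, 0.01, -1.68], [0.68, 0.01, -2.13]] rot [[0, 0, 0.03], [0, 0, 0.03], [0, 0, 0.03], [0, 0, 0.03], [0, 0, 0.03]]
from [ 0.6229 -0.2368  0.1381 49.8473]
jaw [0.1, 0.1, 0.1, 0.1, 0.1] off [[0.21, -0.1, 0.0], [0.41, -0.18, 0.0], [0.61, -0.24, 0.0], [0.8, -0.29, 0.0], [0.99, -0.33, 0.0]] rot [[0, 0, 0.36], [0, 0, 0.73], [0, 0, 1.09], [0, 0, 1.45], [0, 0, 1.81]]
jaw [0.1, 0.1, 0.1, 0.1, 0.1] off [[0.17, -0.06, 0.0], [0.33, -0.11, 0.0], [0.48, -0.15, 0.0], [0.63, -0.17, 0.0], [0.77, -0.19, 0.0]] rot [[0, 0, 0.37], [0, 0, 0.73], [0, 0, 1.09], [0, 0, 1.46], [0, 0, 1.82]]
jaw [0.1, 0.1, 0.1, 0.1, 0.1] off [[0.12, -0.03, 0.0], [0.24, -0.06, 0.0], [0.35, -0.08, 0.0], [0.45, -0.09, 0.0], [0.53, -0.09, 0.0]] rot [[0, 0, 0.36], [0, 0, 0.72], [0, 0, 1.09], [0, 0, 1.45], [0, 0, 1.81]]
jaw [0.1] off [[0.0, -0.0, 0.0]] rot [[0, 0, 0.0]]
```

Emit:
{"api": "carry_out", "payload": {"jaw": [0.1, 0.1, 0.1, 0.1, 0.1], "offset": [[0.09, 0.01, -0.36], [0.2, 0.01, -0.75], [0.34, 0.01, -1.22], [0.5, 0.01, -1.68], [0.68, 0.01, -2.13]], "rotation": [[0, 0, 0], [0, 0, 0], [0, 0, 0], [0, 0, 0], [0, 0, 0]]}}

```text
time: 34.35
tcp_pos: [0.6221, -0.2363, 0.1382]
orientation: [-0.0, 0.342, 0.94, 0.0]
wrist_force: [2.4, -1.1, -2.0]
finger_gap: 0.0185
grip_force: 58.9
```

Emit:
{"api": "carry_out", "payload": {"jaw": [0.1, 0.1, 0.1, 0.1, 0.1], "offset": [[0.21, -0.1, 0.0], [0.41, -0.18, 0.0], [0.61, -0.24, 0.0], [0.8, -0.29, 0.0], [0.99, -0.33, 0.0]], "rotation": [[0, 0, 0.36], [0, 0, 0.73], [0, 0, 1.09], [0, 0, 1.45], [0, 0, 1.81]]}}

```text
time: 34.98
tcp_pos: [0.5981, -0.2272, 0.1376]
orientation: [0.0, 0.431, 0.903, 0.0]
wrist_force: [6.0, -3.1, 0.8]
finger_gap: 0.0185
grip_force: 58.9
```

```bash
python3 - <<'E'
from h import *
s=env.observe();print(pose(),s['finger_gap'],s['grip_force'],s['wrist_force'])
w=[kw(1.74-1.14*s,.87-.57*s,.28,.1) for s in np.linspace(5/15,1,11)[1:]]
plan(w+w[-1:])
E
```

```text
[ 0.59806668 -0.22715062  0.13763545 38.97859346] 0.018497230730951518 58.931390047073364 [ 5.96299592 -3.14240436  0.78867165]
from [ 0.5981 -0.2272  0.1376 38.9786]
jaw [0.1, 0.1, 0.1, 0.1, 0.1] off [[0.15, -0.04, -0.02], [0.32, -0.09, -0.02], [0.47, -0.13, -0.02], [0.62, -0.15, -0.02], [0.76, -0.17, -0.02]] rot [[0, 0, 0.37], [0, 0, 0.73], [0, 0, 1.09], [0, 0, 1.45], [0, 0, 1.82]]
jaw [0.1, 0.1, 0.1, 0.1, 0.1] off [[0.12, -0.04, 0.0], [0.24, -0.06, 0.0], [0.35, -0.08, 0.0], [0.44, -0.09, 0.0], [0.53, -0.09, 0.0]] rot [[0, 0, 0.36], [0, 0, 0.72], [0, 0, 1.09], [0, 0, 1.45], [0, 0, 1.81]]
jaw [0.1] off [[0.0, -0.0, 0.0]] rot [[0, 0, 0.0]]
```

Emit:
{"api": "carry_out", "payload": {"jaw": [0.1, 0.1, 0.1, 0.1, 0.1], "offset": [[0.15, -0.04, 0], [0.32, -0.09, 0], [0.47, -0.13, 0], [0.62, -0.15, 0], [0.76, -0.17, 0]], "rotation": [[0, 0, 0.37], [0, 0, 0.73], [0, 0, 1.09], [0, 0, 1.45], [0, 0, 1.82]]}}

```text
time: 35.6
tcp_pos: [0.5831, -0.2156, 0.138]
orientation: [0.001, 0.515, 0.857, -0.0]
wrist_force: [8.0, -6.7, 1.6]
finger_gap: 0.0187
grip_force: 59.1
```

Emit:
{"api": "carry_out", "payload": {"jaw": [0.1, 0.1, 0.1, 0.1, 0.1], "offset": [[0.12, -0.04, 0.0], [0.24, -0.06, 0.0], [0.35, -0.08, 0.0], [0.44, -0.09, 0.0], [0.53, -0.09, 0.0]], "rotation": [[0, 0, 0.36], [0, 0, 0.72], [0, 0, 1.09], [0, 0, 1.45], [0, 0, 1.81]]}}

```text
time: 36.22
tcp_pos: [0.5746, -0.2054, 0.1381]
orientation: [0.001, 0.593, 0.805, -0.0]
wrist_force: [-5.4, -0.0, -0.8]
finger_gap: 0.0184
grip_force: 58.9
```

```bash
python3 - <<'E'
from h import *
s=env.observe();print(pose(),s['finger_gap'],s['grip_force'],s['wrist_force'])
print(np.round(knob(.6,.3,.28),4))
f=grab('scene');cv2.imwrite('pics/s7.png',cv2.resize(f['image'][200:350,220:420,::-1],None,fx=3,fy=3))
plan([kw(.6,.3,t,.1) for t in(.28,.22,.17,.14,.11,.09,.07,.05,.02,.005)])
E
```

```text
[ 0.57462612 -0.20536988  0.13811404 17.18900945] 0.018441763852231393 58.92753839492798 [-5.4217474  -0.03075769 -0.75585421]
[ 0.5745 -0.2044  0.1341 17.1887]
from [ 0.5741 -0.2046  0.1377 17.0941]
jaw [0.1, 0.1, 0.1, 0.1, 0.1] off [[0.0, 0.02, -0.02], [-0.19, 0.02, 0.43], [-0.32, 0.02, 0.81], [-0.4, 0.02, 1.04], [-0.46, 0.02, 1.28]] rot [[0, 0, -0.02], [0, 0, -0.02], [0, 0, -0.02], [0, 0, -0.02], [0, 0, -0.02]]
jaw [0.1, 0.1, 0.1, 0.1, 0.1] off [[-0.04, -0.0, 0.15], [-0.08, -0.0, 0.31], [-0.11, -0.0, 0.47], [-0.16, -0.0, 0.71], [-0.18, -0.0, 0.83]] rot [[0, 0, 0.0], [0, 0, 0.0], [0, 0, 0.0], [0, 0, 0.0], [0, 0, 0.0]]
```

View pics/s7.png

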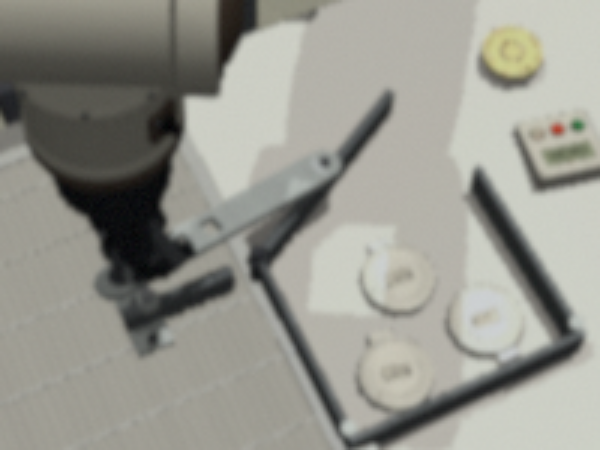

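```bash
python3 - <<'E'
from h import *
f=load('scene')
for th in (.56,.6,.64): print(th,(proj(f,[*(H+.09*np.array([-np.sin(th),np.cos(th)])),.056])-[220,200])*3)
for th in (.56,.6,.64): print(th,(proj(f,[*(H+.188*np.array([-np.sin(th),np.cos(th)])),.036])-[220,200])*3)
E
```

```text
0.56 [320.60352681 154.58477452]
0.6 [316.62787143 152.49523178]
0.64 [312.5689918 150.5460085]
0.56 [381.63108802  80.37505134]
0.6 [373.65699189  76.36247537]
0.64 [365.53786697  72.62481045]
```

Emit:
{"api": "carry_out", "payload": {"jaw": [0.1, 0.1, 0.1, 0.1, 0.1], "offset": [[0.0, 0.02, 0], [-0.19, 0.02, 0.43], [-0.32, 0.02, 0.81], [-0.4, 0.02, 1.04], [-0.46, 0.02, 1.28]], "rotation": [[0, 0, 0], [0, 0, 0], [0, 0, 0], [0, 0, 0], [0, 0, 0]]}}

```text
time: 36.9
tcp_pos: [0.5787, -0.2159, 0.1057]
orientation: [0.0, 0.592, 0.806, -0.0]
wrist_force: [5.8, -9.6, 1.8]
finger_gap: 0.0185
grip_force: 59.6
```

Emit:
{"api": "carry_out", "payload": {"jaw": [0.1, 0.1, 0.1, 0.1, 0.1], "offset": [[-0.04, 0, 0.15], [-0.08, 0, 0.31], [-0.11, 0, 0.47], [-0.11, 0, 0.47], [-0.11, 0, 0.47]], "rotation": [[0, 0, 0], [0, 0, 0], [0, 0, 0], [0, 0, 0], [0, 0, 0]]}}

```text
time: 37.52
tcp_pos: [0.5795, -0.219, 0.0937]
orientation: [0.001, 0.592, 0.806, -0.001]
wrist_force: [6.8, -13.3, -6.1]
finger_gap: 0.0184
grip_force: 58.8
```

Emit:
{"api": "carry_out", "payload": {"jaw": [0.1, 0.1, 0.1, 0.1], "offset": [[-0.08, 0, 0.12], [-0.1, 0, 0.24], [-0.1, 0, 0.36], [-0.1, 0, 0.36]], "rotation": [[0, 0, 0], [0, 0, 0], [0, 0, 0], [0, 0, 0]]}}

```text
time: 38.02
tcp_pos: [0.5807, -0.2216, 0.0855]
orientation: [0.001, 0.592, 0.806, -0.0]
wrist_force: [6.7, -12.2, 4.7]
finger_gap: 0.0186
grip_force: 59.9
```

Down at z=0.0855 (same as seated before). Release, rise and look.

Emit:
{"api": "carry_out", "payload": {"jaw": [0.5, 0.5, 0.5, 0.5, 0.5], "offset": [[0, 0, 0], [0, 0, 0], [0, 0, 0], [0, 0, -1.7], [0, 0, -3.4]], "rotation": [[0, 0, 0], [0, 0, 0], [0, 0, 0], [0, 0, 0], [0, 0, 0]]}}

```text
time: 38.65
tcp_pos: [0.5799, -0.2199, 0.1707]
orientation: [-0.001, 0.592, 0.806, -0.0]
wrist_force: [1.1, 0.1, -0.2]
finger_gap: 0.0424
grip_force: 0.0
```

```bash
python3 - <<'E'
from h import *
plan([(.42,-.42,.25,0,.6),(.42,-.42,.25,0,.6)])
E
```

```text
from [ 0.5799 -0.2199  0.1707 17.3891]
jaw [0.6, 0.6, 0.6, 0.6, 0.6] off [[-0.95, -1.42, -0.53], [-1.91, -2.83, -1.06], [-2.86, -4.25, -1.59], [-3.82, -5.66, -2.11], [-4.77, -7.08, -2.64]] rot [[0, 0, 0.48], [0, 0, 0.97], [0, 0, 1.45], [0, 0, 1.93], [0, 0, 2.42]]
jaw [0.6, 0.6] off [[-1.28, -1.13, -0.53], [-1.28, -1.13, -0.53]] rot [[0, 0, 0.48], [0, 0, 0.48]]
```

Emit:
{"api": "carry_out", "payload": {"jaw": [0.6, 0.6, 0.6, 0.6, 0.6], "offset": [[-0.95, -1.42, -0.53], [-1.91, -2.83, -1.06], [-2.86, -4.25, -1.59], [-3.82, -5.66, -2.11], [-4.77, -7.08, -2.64]], "rotation": [[0, 0, 0.48], [0, 0, 0.97], [0, 0, 1.45], [0, 0, 1.93], [0, 0, 2.42]]}}

```text
time: 39.28
tcp_pos: [0.4459, -0.3876, 0.2364]
orientation: [-0.0, 0.69, 0.724, 0.0]
wrist_force: [0.3, -0.2, -0.7]
finger_gap: 0.0511
grip_force: 0.0
```

Emit:
{"api": "carry_out", "payload": {"jaw": [0.6, 0.6, 0.6, 0.6], "offset": [[-1.28, -1.13, -0.53], [-1.28, -1.13, -0.53], [-1.28, -1.13, -0.53], [-1.28, -1.13, -0.53]], "rotation": [[0, 0, 0.48], [0, 0, 0.48], [0, 0, 0.48], [0, 0, 0.48]]}}

```text
time: 39.78
tcp_pos: [0.4208, -0.4194, 0.2489]
orientation: [-0.0, 0.707, 0.707, 0.0]
wrist_force: [-0.4, 0.6, -0.5]
finger_gap: 0.0509
grip_force: 0.0
```

```bash
python3 - <<'E'
from h import *
f=grab('top');k=knob(.6,.3,0)
im=f['image'][140:305,180:420,::-1]
cv2.imwrite('pics/c4.png',cv2.resize(im,None,fx=3.33,fy=3.33,interpolation=cv2.INTER_CUBIC))
for p in ([*k[:2],.08],[*(H+.09*np.array([-np.sin(.6),np.cos(.6)])),.056]): print((proj(f,p)-[180,140])*3.33)
u=proj(f,[*k[:2],.091]);print(px(f,*u))
E
```

```text
[695.33765637 232.23976215]
[426.55219154 315.54525242]
[ 0.57954389 -0.21997174  0.08971226]
```

View pics/c4.png

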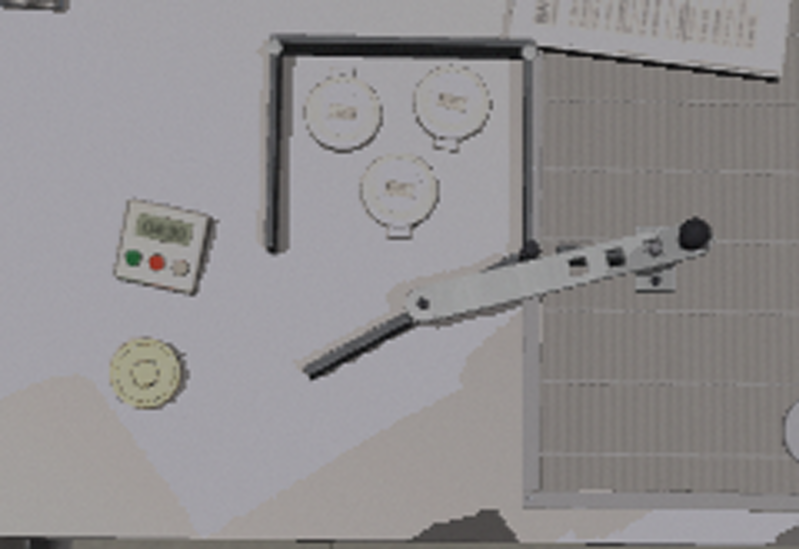

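```bash
python3 -c "
from cell import env
print(env.close_job())"
```

```text
the job is handed in; nothing more can be done
None
```

The job is handed in. All three wafer shippers were slid along the bench into the bay, and the gate is nearly shut with the stay's hole nearest the knob over the peg. It stands at about 0.53 rad rather than 0.60, which I put down to play in the hole. The timer and chuck had not moved in the last picture. The dish and tape roll were never approached, but I did not check them again at the end.

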